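# Mount the tumbling barrels and take up the turnbuckle

### The arm

A 6-joint arm with a two-finger parallel gripper is mounted at the origin on a cart in front of the work surface, level with it; the furniture and walls round the work are solid. World frame = base frame: x ahead of the robot, y to its left, z up, the work surface at z = 0. Lengths are in m, angles in rad, forces in N, time in s.
With the tool pointing down it reaches from about 0.35 to 0.85 m from the base axis. Payload 8.1 kg.
Tool frame: the origin (TCP) lies at the very end of the fingers, on their centre line; the grasp point (between the pads) lies 19 mm behind it (robot.pinch_z is the distance from the TCP to the grasp point, in m); x points along the fingers, z is the direction in which the jaws open and shut, and the axes are right-handed (so a half turn about x gives the same grasp; the last joint's range is limited). The gripper opens to 93 mm and grips with 3 to 60 N. Pads are 15 mm wide; open, the fingers measure 128 mm over their backs; the gripper's body (75 mm by 188 mm) begins 65 mm behind the grasp point.
Start: joints at [1.212, 0.13, 1.488, -0, 1.523, -0.085], TCP at [0.162, 0.578, 0.219] pointing down, gripper open.
Joint ranges: [-2.96, 2.96], [-0.89, 2.26], [0.02, 2.5], [-1.34, 4.48], [0, 2.73], [-2.66, 2.66]. Speed limits (rad/s): [2.39, 2.39, 2.79, 3.14, 3.14, 3.14].

### API

Orientations are given as a rotation vector (axis times angle).
In Python, from plant import robot, optics, ticket gives the robot as it stands.
- The arm moves only by the tool jog_arm, never from a script. Its argument "targets" is a list of rows, each a list of 7 numbers: the shift along the tool's x, y, z in cm, then the turn, a rotation vector about the tool's x, y, z in degrees, then the closure, from 0 (fully open) to 1 (shut). In form: [[dx, dy, dz, ax, ay, az, grip], ...]. A call has 1 to 5 rows; each row is the pose to reach, as a shift and turn from the pose measured when the call began, along the tool's axes at that moment; what a row does not reach only later rows make up. A row lasts 1/8 s, in which the tool goes at most 62.5 mm and 10.7 degrees, less where a joint would pass 70% of its speed; a pose out of reach is approached as far as the arm can. A call with a gripper value outside its range is refused whole. The fingers move at their own pace and stop on an object; "squeeze" is the grip in N (left out, the last holds). Time passes only in rows, so rows that repeat a pose let the fingers close. It gives the time, the measured TCP pose, the force and the opening at its end, in the units of the state.
- robot.read_state(): the state, without advancing time (a new reading comes with each control period).
- optics.read_camera(name): name is "scene" or "top"; returns a dict with "frame" (420x560x3 uint8, red, green, blue), "vertical_fov" (degrees; the focal length in pixels is half the picture's height over the tangent of half this angle, whatever the lens; pixels are square), "cx", "cy" (the principal point, pixels), "R" (3x3) and "t" (3): a world point X has camera coordinates R X + t. Camera axes: x right, y down, z forward; pixel columns grow to the right and rows downward; lengths in m; the calibration is good to about 2 mm. A picture is of the moment at which its call begins. There is no depth.
- ticket.close_job(): hands the job in, once; it reports no verdict.
The state is a dict: "t": time; "q": joint angles; "dq": joint speeds; "joint_torque": joint torques, N m; "tool_pos": TCP position; "orientation": TCP orientation; "force": force on the tool from outside, world axes, zero at the start; "wrist_torque": the same for the moment, N m; "opening": finger opening in m.
Only numpy, scipy, OpenCV 4.12 (cv2) and the standard library are available. Lean on these libraries where they do the work, as an engineer would, in place of code of your own. Each camera call takes 0.05 s, during which the arm holds its last target.

### The job

Get the tumbler's barrel carriage ready to run: turn the turnbuckle right off so that the cheeks stand wide apart, then mount every barrel lying on the bench in a station of its own (any station), its fixed steel journal in a closed cup of the far cheek and its spring-loaded brass journal, pushed in and let out again, in the fork opposite. When all of them hang in their bearings, tighten the turnbuckle fully, so that both cheeks draw in until they are home on the spacer tubes, and leave the red-brown powder jar beside it where it is.

Things in the scene. Friction and masses are not known exactly. Their poses are not given: they have to be found in the camera images.
- carriage: Barrel carriage of a bench tumbler: dark bed plate 176 x 494 mm, 14 mm high, origin under its middle. Its x axis points from the near cheek (robot side) to the far cheek, y along the cheeks, z up. Four barrel stations at y = -197, -117, +117, +197 mm; the turnbuckle lies at y = 0. Guide rods with aluminium spacer tubes (18 mm thick, axis 30 mm above the bench) lie along x at y = +-230 mm.
- sleeve (a joint): Angle of the turnbuckle sleeve, rad: 0 = right off (cheeks widest apart, tommy bar level, its red ball to carriage +y), 9.0 = fully tight (end stop: cheeks home on the spacer tubes). It grows as the bar turns from +y through up to -y. Each rad draws each cheek 0.56 mm inward, both at once. Friction 0.1 N m; it stays where it is left.
- sleeve_centre (a point): Middle of the steel turnbuckle sleeve (68 mm long, 25 mm across), 76 mm above the bench; its axis runs along carriage x, threaded rods go to the ears of both cheeks (95 mm high). A tommy bar 10 mm thick goes through it square to the axis, 52 mm either way to the centres of a red and a black 16 mm ball. Pinch a ball, fingers closing along carriage x (20 N will do); it turns in the pinch as it is led round.
- cup_1 (a point): Cup of station 1 (1 to 4 in order of rising carriage y), closed, on the far cheek (grey, 12 mm thick, 76 mm high, pulleys and belt outside): the middle of the cup's floor, 63 mm above the bench, against which the tip of a mounted barrel's fixed journal stands. Bore 16 mm (so a journal has 3 mm play all round), 24 mm outside, 8 mm deep, open toward the near cheek.
- fork_1 (a point): Brass fork of station 1 on the near cheek (12 mm thick, 76 mm high): the point on its inner face where the tip of a mounted barrel's spring journal rests, 60 mm above the bench; 121 mm from cup_1 when slack, 111 when tight. Slot 15 mm wide, 9 mm deep along x, open upward, prongs 11 mm above this point; over it the flat guide plate, flush with the inner face, rises to 42 mm above this point.
- cup_2 (a point): Cup of station 2 (1 to 4 in order of rising carriage y), closed, on the far cheek (grey, 12 mm thick, 76 mm high, pulleys and belt outside): the middle of the cup's floor, 63 mm above the bench, against which the tip of a mounted barrel's fixed journal stands. Bore 16 mm (so a journal has 3 mm play all round), 24 mm outside, 8 mm deep, open toward the near cheek.
- fork_2 (a point): Brass fork of station 2 on the near cheek (12 mm thick, 76 mm high): the point on its inner face where the tip of a mounted barrel's spring journal rests, 60 mm above the bench; 121 mm from cup_2 when slack, 111 when tight. Slot 15 mm wide, 9 mm deep along x, open upward, prongs 11 mm above this point; over it the flat guide plate, flush with the inner face, rises to 42 mm above this point.
- cup_3 (a point): Cup of station 3 (1 to 4 in order of rising carriage y), closed, on the far cheek (grey, 12 mm thick, 76 mm high, pulleys and belt outside): the middle of the cup's floor, 63 mm above the bench, against which the tip of a mounted barrel's fixed journal stands. Bore 16 mm (so a journal has 3 mm play all round), 24 mm outside, 8 mm deep, open toward the near cheek.
- fork_3 (a point): Brass fork of station 3 on the near cheek (12 mm thick, 76 mm high): the point on its inner face where the tip of a mounted barrel's spring journal rests, 60 mm above the bench; 121 mm from cup_3 when slack, 111 when tight. Slot 15 mm wide, 9 mm deep along x, open upward, prongs 11 mm above this point; over it the flat guide plate, flush with the inner face, rises to 42 mm above this point.
- cup_4 (a point): Cup of station 4 (1 to 4 in order of rising carriage y), closed, on the far cheek (grey, 12 mm thick, 76 mm high, pulleys and belt outside): the middle of the cup's floor, 63 mm above the bench, against which the tip of a mounted barrel's fixed journal stands. Bore 16 mm (so a journal has 3 mm play all round), 24 mm outside, 8 mm deep, open toward the near cheek.
- fork_4 (a point): Brass fork of station 4 on the near cheek (12 mm thick, 76 mm high): the point on its inner face where the tip of a mounted barrel's spring journal rests, 60 mm above the bench; 121 mm from cup_4 when slack, 111 when tight. Slot 15 mm wide, 9 mm deep along x, open upward, prongs 11 mm above this point; over it the flat guide plate, flush with the inner face, rises to 42 mm above this point.
- barrel_1: Octagonal barrel, grey with blue bands (narrow at the spring end, wide at the fixed end), 44 mm across flats, body 80 mm long, about 0.3 kg; may be absent. Origin: middle of the body, on its axis. x runs along the axis to the fixed steel journal; the brass spring journal is at -x; both 10 mm thick, round-tipped. Lies with two flats upright: grip it across them from above.
- barrel_1_fixed_tip (a point): Tip of barrel_1's fixed steel journal, on the axis, 54 mm from the origin.
- barrel_1_spring_tip (a point): Tip of barrel_1's spring-loaded brass journal, on the axis, 70 mm from the origin when free; it can be pushed in up to 18 mm, 3 N at first and 0.5 N more per mm.
- barrel_2: Octagonal barrel, grey with green bands (narrow at the spring end, wide at the fixed end), 44 mm across flats, body 80 mm long, about 0.3 kg; may be absent. Origin: middle of the body, on its axis. x runs along the axis to the fixed steel journal; the brass spring journal is at -x; both 10 mm thick, round-tipped. Lies with two flats upright: grip it across them from above.
- barrel_2_fixed_tip (a point): Tip of barrel_2's fixed steel journal, on the axis, 54 mm from the origin.
- barrel_2_spring_tip (a point): Tip of barrel_2's spring-loaded brass journal, on the axis, 70 mm from the origin when free; it can be pushed in up to 18 mm, 3 N at first and 0.5 N more per mm.
- barrel_3: Octagonal barrel, grey with orange bands (narrow at the spring end, wide at the fixed end), 44 mm across flats, body 80 mm long, about 0.3 kg; may be absent. Origin: middle of the body, on its axis. x runs along the axis to the fixed steel journal; the brass spring journal is at -x; both 10 mm thick, round-tipped. Lies with two flats upright: grip it across them from above.
- barrel_3_fixed_tip (a point): Tip of barrel_3's fixed steel journal, on the axis, 54 mm from the origin.
- barrel_3_spring_tip (a point): Tip of barrel_3's spring-loaded brass journal, on the axis, 70 mm from the origin when free; it can be pushed in up to 18 mm, 3 N at first and 0.5 N more per mm.
- barrel_4: Octagonal barrel, grey with yellow bands (narrow at the spring end, wide at the fixed end), 44 mm across flats, body 80 mm long, about 0.3 kg; may be absent. Origin: middle of the body, on its axis. x runs along the axis to the fixed steel journal; the brass spring journal is at -x; both 10 mm thick, round-tipped. Lies with two flats upright: grip it across them from above.
- barrel_4_fixed_tip (a point): Tip of barrel_4's fixed steel journal, on the axis, 54 mm from the origin.
- barrel_4_spring_tip (a point): Tip of barrel_4's spring-loaded brass journal, on the axis, 70 mm from the origin when free; it can be pushed in up to 18 mm, 3 N at first and 0.5 N more per mm.
- red_jar: Bystander: red-brown powder jar with black cap, 46 mm wide, 62 mm high, standing; origin under its middle.
Mind the look-alikes: they are no part of the job. What is shaped like the barrel_4 but turquoise is not meant.

How it is judged:
On the way, in this order (a step that is already met when the one before it is completed fails the run):
1. the turnbuckle is turned right off (sleeve angle below 0.4 rad) (value of joint sleeve below 0.4 rad), for 0.2 s.
2. every barrel hangs in a cup and the fork opposite while the turnbuckle is still slack (below 2 rad) (((distance between barrel_1_fixed_tip and cup_1 below 0.006 m and distance between barrel_1_spring_tip and fork_1 below 0.007 m) or (distance between barrel_1_fixed_tip and cup_2 below 0.006 m and distance between barrel_1_spring_tip and fork_2 below 0.007 m) or (distance between barrel_1_fixed_tip and cup_3 below 0.006 m and distance between barrel_1_spring_tip and fork_3 below 0.007 m) or (distance between barrel_1_fixed_tip and cup_4 below 0.006 m and distance between barrel_1_spring_tip and fork_4 below 0.007 m)) and ((distance between barrel_2_fixed_tip and cup_1 below 0.006 m and distance between barrel_2_spring_tip and fork_1 below 0.007 m) or (distance between barrel_2_fixed_tip and cup_2 below 0.006 m and distance between barrel_2_spring_tip and fork_2 below 0.007 m) or (distance between barrel_2_fixed_tip and cup_3 below 0.006 m and distance between barrel_2_spring_tip and fork_3 below 0.007 m) or (distance between barrel_2_fixed_tip and cup_4 below 0.006 m and distance between barrel_2_spring_tip and fork_4 below 0.007 m)) and ((distance between barrel_3_fixed_tip and cup_1 below 0.006 m and distance between barrel_3_spring_tip and fork_1 below 0.007 m) or (distance between barrel_3_fixed_tip and cup_2 below 0.006 m and distance between barrel_3_spring_tip and fork_2 below 0.007 m) or (distance between barrel_3_fixed_tip and cup_3 below 0.006 m and distance between barrel_3_spring_tip and fork_3 below 0.007 m) or (distance between barrel_3_fixed_tip and cup_4 below 0.006 m and distance between barrel_3_spring_tip and fork_4 below 0.007 m)) and ((distance between barrel_4_fixed_tip and cup_1 below 0.006 m and distance between barrel_4_spring_tip and fork_1 below 0.007 m) or (distance between barrel_4_fixed_tip and cup_2 below 0.006 m and distance between barrel_4_spring_tip and fork_2 below 0.007 m) or (distance between barrel_4_fixed_tip and cup_3 below 0.006 m and distance between barrel_4_spring_tip and fork_3 below 0.007 m) or (distance between barrel_4_fixed_tip and cup_4 below 0.006 m and distance between barrel_4_spring_tip and fork_4 below 0.007 m)) and value of joint sleeve below 2 rad), for 0.3 s.
At the end, for the whole second after the job is handed in: Every barrel present has its fixed tip within 6 mm of a cup point and its spring tip within 7 mm of the fork point of the same station, and is at rest; the sleeve angle is above 8.6 rad (end stop 9.0) (((distance between barrel_1_fixed_tip and cup_1 below 0.006 m and distance between barrel_1_spring_tip and fork_1 below 0.007 m) or (distance between barrel_1_fixed_tip and cup_2 below 0.006 m and distance between barrel_1_spring_tip and fork_2 below 0.007 m) or (distance between barrel_1_fixed_tip and cup_3 below 0.006 m and distance between barrel_1_spring_tip and fork_3 below 0.007 m) or (distance between barrel_1_fixed_tip and cup_4 below 0.006 m and distance between barrel_1_spring_tip and fork_4 below 0.007 m)) and ((distance between barrel_2_fixed_tip and cup_1 below 0.006 m and distance between barrel_2_spring_tip and fork_1 below 0.007 m) or (distance between barrel_2_fixed_tip and cup_2 below 0.006 m and distance between barrel_2_spring_tip and fork_2 below 0.007 m) or (distance between barrel_2_fixed_tip and cup_3 below 0.006 m and distance between barrel_2_spring_tip and fork_3 below 0.007 m) or (distance between barrel_2_fixed_tip and cup_4 below 0.006 m and distance between barrel_2_spring_tip and fork_4 below 0.007 m)) and ((distance between barrel_3_fixed_tip and cup_1 below 0.006 m and distance between barrel_3_spring_tip and fork_1 below 0.007 m) or (distance between barrel_3_fixed_tip and cup_2 below 0.006 m and distance between barrel_3_spring_tip and fork_2 below 0.007 m) or (distance between barrel_3_fixed_tip and cup_3 below 0.006 m and distance between barrel_3_spring_tip and fork_3 below 0.007 m) or (distance between barrel_3_fixed_tip and cup_4 below 0.006 m and distance between barrel_3_spring_tip and fork_4 below 0.007 m)) and ((distance between barrel_4_fixed_tip and cup_1 below 0.006 m and distance between barrel_4_spring_tip and fork_1 below 0.007 m) or (distance between barrel_4_fixed_tip and cup_2 below 0.006 m and distance between barrel_4_spring_tip and fork_2 below 0.007 m) or (distance between barrel_4_fixed_tip and cup_3 below 0.006 m and distance between barrel_4_spring_tip and fork_3 below 0.007 m) or (distance between barrel_4_fixed_tip and cup_4 below 0.006 m and distance between barrel_4_spring_tip and fork_4 below 0.007 m)) and value of joint sleeve above 8.6 rad and linear speed of each of barrel_1, barrel_2, barrel_3, barrel_4 below 0.03 m/s); the robot touches nothing.
It fails at once if the red-brown powder jar is moved more than 40 mm or tipped over (distance of red_jar from where it was at the start of the episode above 0.04 m or angle between red_jar's own z axis and vertical above 0.6 rad).
Of barrel_1, barrel_2, barrel_3, barrel_4 only 2 to 4 are there at a start; the rules pass over those that are not, and their reading is None.
At some moment in a run one of barrel_1, barrel_2, barrel_3, barrel_4 may be knocked a few centimetres aside while the robot is not near it.
Once in a run the grip may slacken for a moment while it holds something.
It also fails if it takes over 210 s, if anything falls off the work surface, if the arm or the gripper's body presses on something with over 40 N, if the wrist force passes 120 N, or if a joint passes its speed limit or range.

## Working session

There is one attempt and no reset: what is moved stays moved. The work goes in short steps, Python scripts to look and compute and a tool call to move; the robot and the scene stay as the last step left them, time stands still between calls to the robot, and variables do not carry over. Pictures are saved under pics/ and viewed, and the job is handed in when it is done.

Besides the shell and the picture viewer there is one more tool, called in YAML: its name, and indented under it one key for each argument. jog_arm: Moves the arm, as the interface text tells. Its arguments: {"type":"object","properties":{"targets":{"type":"array"},"squeeze":{"type":"number"}},"required":["targets"]}

```bash
ls; mkdir -p pics; cat > h.py <<'E'
import numpy as np, cv2
from plant import robot, optics, ticket
def snap(name, fn):
    c=optics.read_camera(name); cv2.imwrite('pics/'+fn,c['frame'][:,:,::-1]); return c
def K(c):
    f=c['frame'].shape[0]/2/np.tan(np.radians(c['vertical_fov'])/2); return f
def proj(c,X):
    p=np.asarray(c['R'])@np.asarray(X)+np.asarray(c['t']); f=K(c); return np.array([c['cx']+f*p[0]/p[2],c['cy']+f*p[1]/p[2]])
def ray(c,u,v):
    R=np.asarray(c['R']);t=np.asarray(c['t']);f=K(c)
    d=R.T@np.array([(u-c['cx'])/f,(v-c['cy'])/f,1.]); return -R.T@t,d/np.linalg.norm(d)
def atz(c,u,v,z):
    o,d=ray(c,u,v); return o+d*(z-o[2])/d[2]
def tri(c1,p1,c2,p2):
    o1,d1=ray(c1,*p1);o2,d2=ray(c2,*p2)
    A=np.stack([d1,-d2],1); s=np.linalg.lstsq(A,o2-o1,rcond=None)[0]
    a=o1+s[0]*d1;b=o2+s[1]*d2; return (a+b)/2,np.linalg.norm(a-b)
E
python3 - <<'E'
from h import *
s=robot.read_state(); print({k:np.round(v,3) for k,v in s.items()})
for n in ['scene','top']:
    c=snap(n,n+'0.png'); print(n,c['vertical_fov'],c['cx'],c['cy'],np.round(c['R'],3).tolist(),np.round(c['t'],3), -np.asarray(c['R']).T@c['t'])
print(robot.pinch_z, [a for a in dir(robot) if a[0]!='_'])
E
```

```text
pics
{'t': np.float64(0.0), 'q': array([ 1.212,  0.131,  1.489, -0.   ,  1.523, -0.085]), 'dq': array([ 0.002, -0.   , -0.   ,  0.   ,  0.   ,  0.   ]), 'joint_torque': array([ 2.0000e-03, -5.5983e+01, -4.9178e+01,  7.7000e-02,  3.5000e-02,
       -0.0000e+00]), 'tool_pos': array([0.162, 0.577, 0.218]), 'orientation': array([-1.006,  1.328,  1.005]), 'force': array([0.313, 0.184, 0.169]), 'wrist_torque': array([-0.057,  0.   ,  0.009]), 'opening': np.float64(0.094)}
scene 53.342337670048344 276.96799398035125 216.54597032845604 [[0.773, -0.634, 0.014], [-0.467, -0.584, -0.664], [0.429, 0.507, -0.747]] [-0.405  0.321  0.901] [ 0.07576635 -0.52670533  0.89215184]
top 44.13889810771426 277.1792880774841 205.32208263305034 [[0.025, -0.999, 0.024], [-0.994, -0.027, -0.107], [0.108, -0.021, -0.994]] [0.003 0.532 1.409] [0.37616245 0.04754154 1.45764435]
0.0188 ['IKError', 'pinch_z', 'read_state']
```

View pics/scene0.png

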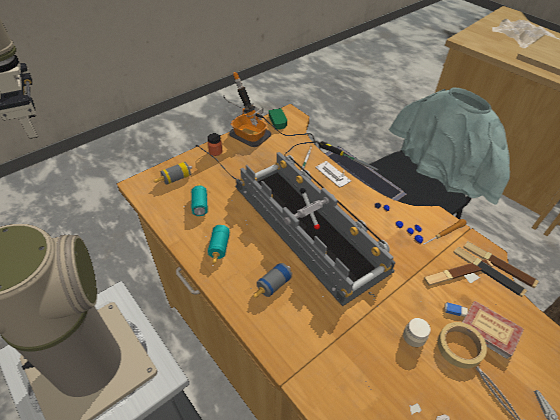

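View pics/top0.png

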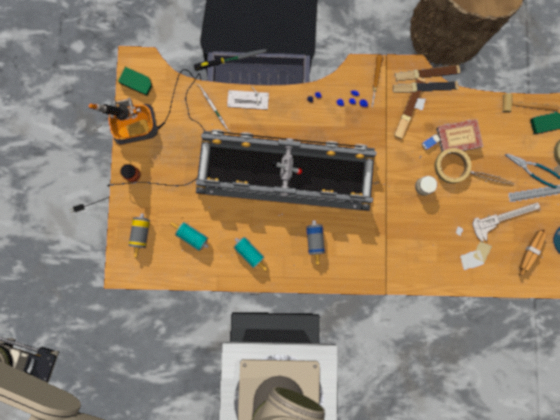

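```bash
python3 - <<'E'
import cv2
a=cv2.imread('pics/scene0.png'); cv2.imwrite('pics/s0z.png',cv2.resize(a[140:310,150:400],None,fx=3.2,fy=3.2,interpolation=cv2.INTER_CUBIC))
a=cv2.imread('pics/top0.png'); cv2.imwrite('pics/t0z.png',cv2.resize(a[120:280,110:390],None,fx=2.85,fy=2.85,interpolation=cv2.INTER_CUBIC))
E
```

```text
(no output)
```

View pics/s0z.png

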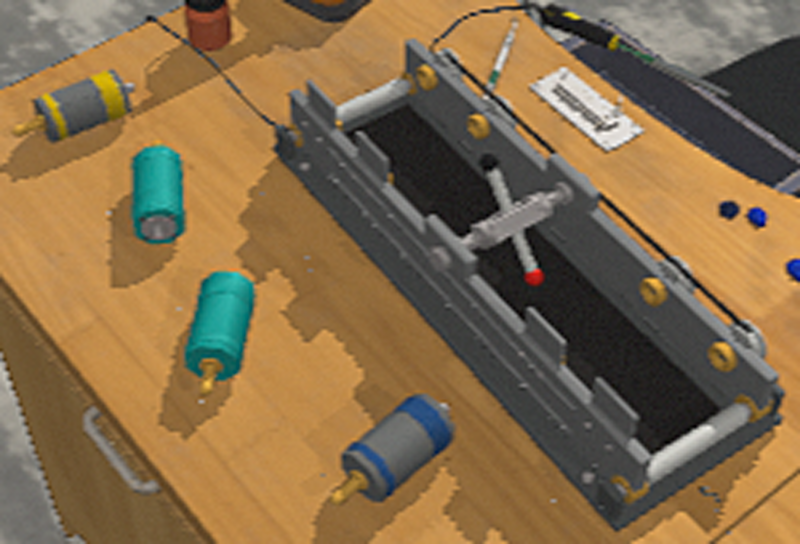

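View pics/t0z.png

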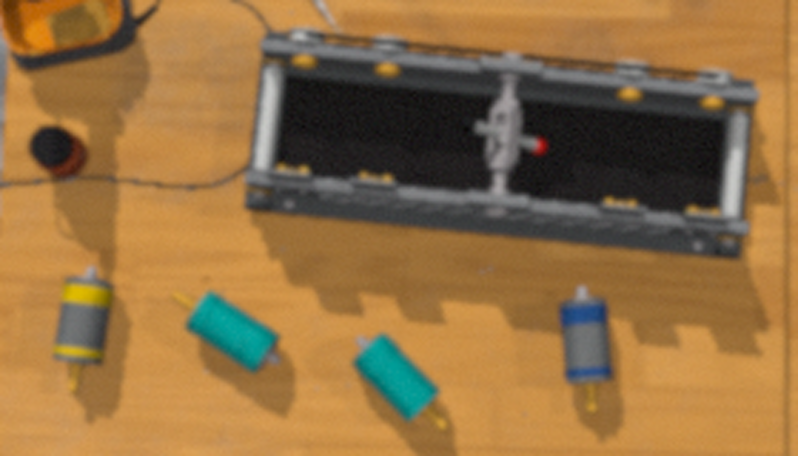

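```bash
cat > fit.py <<'E'
from h import *
from scipy.optimize import least_squares
import pickle
cs=optics.read_camera('scene');ct=optics.read_camera('top')
Z=lambda u,v:(u/2.85+110,v/2.85+120); S=lambda u,v:(u/3.2+150,v/3.2+140)
Y=[-.197,-.117,.117,.197]
tc=dict(zip([3,2,1,0],[Z(305,62),Z(387,70),Z(628,95),Z(711,102)]))
sc=dict(zip([3,2,1,0],[S(426,77),S(479,125),S(653,291),S(722,356)]))
red=(Z(541,146),S(534,278)); blk=(Z(480,128),S(489,161))
def model(p):
    x,y,yaw,cx,th=p
    R=np.array([[np.cos(yaw),-np.sin(yaw),0],[np.sin(yaw),np.cos(yaw),0],[0,0,1]])
    return lambda X:R@np.asarray(X)+np.array([x,y,0])
def res(p,full=False):
    W=model(p);cx,th=p[3:]
    r=[]
    for i in range(4):
        X=W([cx,Y[i],.063]); r.append(proj(cs,X)-sc[i]); 
        r.append((proj(ct,W([cx,Y[i],.067]))-tc[i])*.7)
    d=np.array([0,np.cos(th),np.sin(th)])*.052
    for s,b in ((1,red),(-1,blk)):
        X=W(np.array([0,0,.076])+s*d)
        r.append(proj(ct,X)-b[0]); r.append(proj(cs,X)-b[1])
    # bed corner bottoms
    r.append(proj(cs,W([-.088,-.247,0]))-S(613,527))
    r.append(proj(cs,W([-.088,.247,0]))-S(283,158))
    r.append(proj(ct,W([-.088,-.247,0]))-Z(740,257))
    r.append(proj(ct,W([-.088,.247,0]))-Z(247,208))
    return np.array(r) if full else np.concatenate(r)
best=None
for th in (2.6,3.1,3.6):
    f=least_squares(res,[.5,.0,0.,.05,th],loss='soft_l1')
    print(f.cost,np.round(f.x,4))
    if best is None or f.cost<best.cost: best=f
print(np.round(res(best.x,True),1).tolist())
E
python3 fit.py
```

```text
11.956292964822207 [ 0.6313 -0.0066 -0.0743  0.0531  3.9961]
11.956292964823135 [ 0.6313 -0.0066 -0.0743  0.0531  3.9961]
11.95629296482105 [ 0.6313 -0.0066 -0.0743  0.0531  3.9961]
[[0.1, 0.3], [0.7, 0.1], [-0.1, 0.1], [0.8, -0.3], [-0.4, 0.4], [0.4, -0.3], [-0.0, 0.2], [0.1, -0.4], [-1.0, -0.4], [0.1, -0.6], [-3.5, -1.9], [0.4, 0.4], [1.1, 3.3], [-3.3, -1.1], [-0.1, 0.9], [-0.5, 0.5]]
```

```bash
cat > ov.py <<'E'
from h import *
import sys
def W(p): 
    x,y,yaw=p[:3]
    R=np.array([[np.cos(yaw),-np.sin(yaw),0],[np.sin(yaw),np.cos(yaw),0],[0,0,1]])
    return lambda X:R@np.asarray(X)+np.array([x,y,0])
def overlay(c,p,th,fn,box,f,cin):
    w=W(p); u0,v0,u1,v1=box
    im=cv2.resize(c['frame'][v0:v1,u0:u1,::-1],None,fx=f,fy=f,interpolation=cv2.INTER_CUBIC).copy()
    def px(X):
        q=proj(c,w(X)); return tuple(int(round(a)) for a in ((q[0]+.5-u0)*f-.5,(q[1]+.5-v0)*f-.5))
    def poly(P,col): 
        for a,b in zip(P,P[1:]): cv2.line(im,px(a),px(b),col,1,cv2.LINE_AA)
    for z in (0,.014): poly([[-.088,-.247,z],[.088,-.247,z],[.088,.247,z],[-.088,.247,z],[-.088,-.247,z]],(0,255,255))
    a=np.linspace(0,6.283,25)
    for y in (-.197,-.117,.117,.197):
        poly([[cin-.008,y+.012*np.cos(t),.063+.012*np.sin(t)] for t in a],(255,255,0))
        F=cin-.121+1.12e-3*th
        poly([[F,y-.0075,.071],[F,y-.0075,.060],[F,y+.0075,.060],[F,y+.0075,.071]],(0,255,0))
    d=.052*np.array([0,np.cos(th),np.sin(th)])
    for s in (1,-1): cv2.circle(im,px(np.array([0,0,.076])+s*d),4,(255,0,255),1)
    for y in (.23,-.23):poly([[-.06,y,.03],[.06,y,.03]],(255,0,255))
    poly([[-.034,0,.076],[.034,0,.076]],(255,0,255))
    cv2.imwrite('pics/'+fn,im)
E
python3 - <<'E'
from ov import *
c=optics.read_camera('scene');t=optics.read_camera('top')
p=[0.6313,-0.0066,-0.0743]
overlay(c,p,4.0,'o1.png',(220,145,400,310),4.4,.0611)
overlay(t,p,4.0,'o2.png',(190,120,385,220),4.1,.0611)
E
```

```text
(no output)
```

View pics/o1.png

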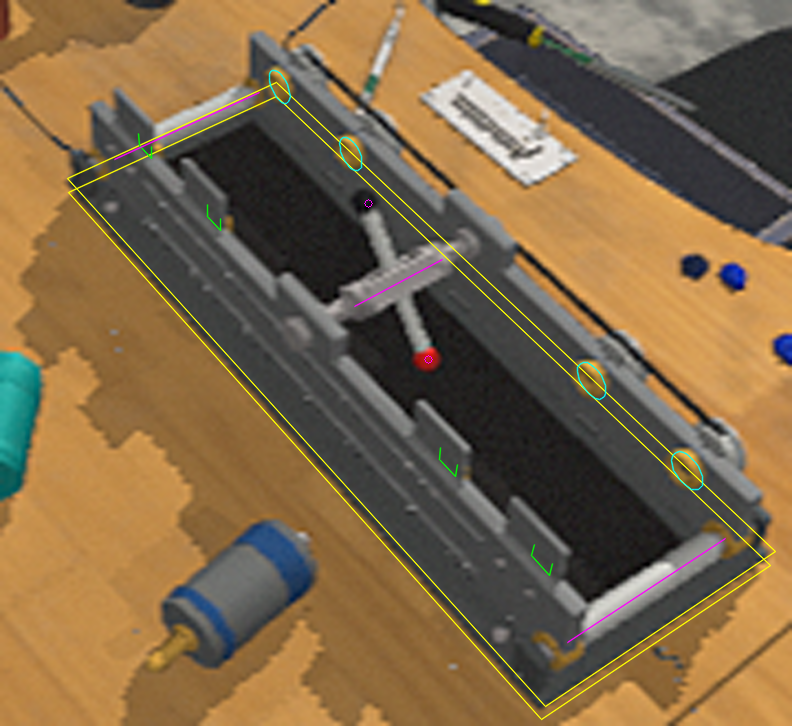

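View pics/o2.png

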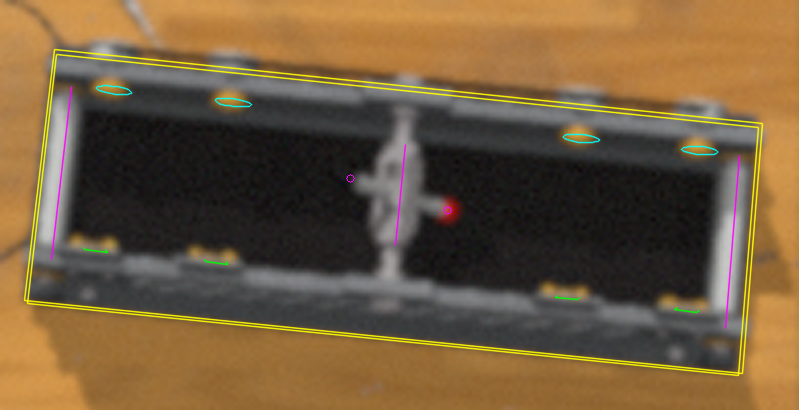

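```bash
cat > fit2.py <<'E'
from h import *
from scipy.optimize import least_squares
cs=optics.read_camera('scene');ct=optics.read_camera('top')
S=lambda u,v:np.array([(u+.5)/4.4-.5+220,(v+.5)/4.4-.5+145]); T=lambda u,v:np.array([(u+.5)/4.1-.5+190,(v+.5)/4.1-.5+120])
Y=[.197,.117,-.117,-.197]
tc=[T(110,88),T(228,98),T(578,134),T(697,148)]
sc=[S(276,84),S(348,151),S(590,378),S(685,465)]
tf=[T(94,245),T(213,257),T(565,292),T(684,304)]
def W(p):
    x,y,yaw=p[:3]
    R=np.array([[np.cos(yaw),-np.sin(yaw),0],[np.sin(yaw),np.cos(yaw),0],[0,0,1]])
    return lambda X:R@np.asarray(X)+np.array([x,y,0])
def res(p,full=False):
    w=W(p);cx,th,fx=p[3:]; r=[]
    for i in range(4):
        r.append(proj(cs,w([cx,Y[i],.063]))-sc[i])
        r.append((proj(ct,w([cx,Y[i],.068]))-tc[i])*[1,.7])
        r.append((proj(ct,w([fx,Y[i],.071]))-tf[i])*[1,.3])
    d=np.array([0,np.cos(th),np.sin(th)])*.052; C=np.array([0,0,.076])
    r+= [proj(ct,w(C+d))-T(449,210), proj(cs,w(C+d))-S(427,359), proj(cs,w(C-d))-S(366,203)]
    r+= [(proj(cs,w(C))-S(400,275))*.5,(proj(ct,w(C))-T(396,194))*.5]
    # tubes midpoints
    r+= [(proj(ct,w([0,.23,.03]))-T(55,174))*[1,.1],(proj(ct,w([0,-.23,.03]))-T(726,240))*[1,.1]]
    return np.array(r) if full else np.concatenate(r)
f=least_squares(res,[.63,0,-.07,.05,4.0,-.05],loss='soft_l1')
print(f.cost,np.round(f.x,4)); print(np.round(res(f.x,True),1).tolist())
E
python3 fit2.py
```

```text
1.6590868644628587 [ 0.6314 -0.0043 -0.0709  0.0538  3.9514 -0.0527]
[[0.2, 0.1], [-0.2, -0.0], [-0.7, -0.0], [0.1, 0.0], [0.2, 0.3], [-0.2, -0.0], [-0.1, -0.2], [0.0, 0.1], [0.0, -0.0], [0.1, 0.4], [0.0, -0.3], [0.3, -0.1], [-0.5, -0.1], [0.2, -0.4], [-0.6, -0.5], [-0.5, 0.5], [0.1, 0.0], [0.6, -0.0], [0.7, -0.0]]
```

```bash
cat >> h.py <<'E'
from scipy.spatial.transform import Rotation as Rot
CAR=np.array([0.6314,-0.0043,-0.0709])
def w2(X,p=None):
    p=CAR if p is None else p
    return Rot.from_euler('z',p[2]).as_matrix()@np.asarray(X,float)+np.array([p[0],p[1],0])
def down(yaw):
    "tool x down, jaw axis z at world heading yaw"
    z=np.array([np.cos(yaw),np.sin(yaw),0]);x=np.array([0,0,-1.]);y=np.cross(z,x)
    return np.stack([x,y,z],1)
def rel(pos,R,s=None):
    s=s or robot.read_state()
    R0=Rot.from_rotvec(s['orientation']).as_matrix()
    d=R0.T@(np.asarray(pos)-s['tool_pos'])*100; a=np.degrees(Rot.from_matrix(R0.T@R).as_rotvec())
    return np.round(d,2).tolist(), np.round(a,1).tolist()
E
python3 - <<'E'
from h import *
s=robot.read_state();R=Rot.from_rotvec(s['orientation']).as_matrix();print(np.round(R,3))
red=w2([0,.052*np.cos(3.95),.076+.052*np.sin(3.95)]);print(red)
for yaw in (-.0709,-.0709+np.pi): print(rel(red+[0,0,.1],down(yaw)))
E
```

```text
[[-0.    -0.963  0.27 ]
 [-0.     0.27   0.963]
 [-1.     0.    -0.   ]]
[ 0.62885584 -0.04012363  0.03839422]
([8.02, -61.63, -46.85], [78.4, -0.0, 0.0])
([8.02, -61.63, -46.85], [-101.6, -0.0, -0.0])
```

jog_arm:
  targets:
    - [5,-61.6,-46.9,78.4,0,0,0.5]
    - [5,-61.6,-46.9,78.4,0,0,0.5]
    - [5,-61.6,-46.9,78.4,0,0,0.5]
    - [5,-61.6,-46.9,78.4,0,0,0.5]
    - [5,-61.6,-46.9,78.4,0,0,0.5]
  squeeze: 20

```text
t: 1.02
tool_pos: [0.3509, 0.3271, 0.1987]
orientation: [-0.277, 1.552, 0.278]
force: [1.3, 0.7, -0.0]
opening: 0.0486
```

```bash
python3 - <<'E'
from h import *
red=w2([0,.052*np.cos(3.95),.076+.052*np.sin(3.95)])
print(robot.read_state()['tool_pos'],rel(red+[0,0,.08],down(-.0709)))
E
```

```text
[0.35092905 0.32709107 0.19866063] ([8.03, -44.07, 13.35], [24.3, 0.0, -0.0])
```

jog_arm:
  targets:
    - [6,-44.1,13.4,24.3,0,0,0.5]
    - [6,-44.1,13.4,24.3,0,0,0.5]
    - [6,-44.1,13.4,24.3,0,0,0.5]
    - [6,-44.1,13.4,24.3,0,0,0.5]
    - [6,-44.1,13.4,24.3,0,0,0.5]

```text
t: 1.65
tool_pos: [0.5383, 0.0798, 0.1586]
orientation: [0.056, 1.568, -0.055]
force: [0.2, 1.2, 0.5]
opening: 0.0465
```

```bash
python3 - <<'E'
from h import *
red=w2([0,.052*np.cos(3.95),.076+.052*np.sin(3.95)])
print(robot.read_state()['tool_pos'],rel(red+[0,0,.08],down(-.0709)))
E
```

```text
[0.53828051 0.07979636 0.15855744] ([4.02, -11.33, 9.88], [0.0, 0.1, -0.0])
```

jog_arm:
  targets:
    - [3,-11.3,9.9,0,0,0,0.5]
    - [3,-11.3,9.9,0,0,0,0.5]
    - [3,-11.3,9.9,0,0,0,0.5]
    - [3,-11.3,9.9,0,0,0,0.5]

```text
t: 2.15
tool_pos: [0.6293, -0.042, 0.1275]
orientation: [0.058, 1.57, -0.057]
force: [-0.4, 0.2, 0.6]
opening: 0.0465
```

```bash
python3 - <<'E'
from h import *
red=w2([0,.052*np.cos(3.95),.076+.052*np.sin(3.95)])
print(robot.read_state()['tool_pos'],rel(red+[0,0,-.013],down(-.0709)))
a=snap('scene','a1.png');b=snap('top','a2.png')
cv2.imwrite('pics/a1z.png',cv2.resize(a['frame'][100:310,180:400,::-1],None,fx=3.5,fy=2.85,interpolation=cv2.INTER_CUBIC) if 0 else cv2.resize(a['frame'][120:290,200:400,::-1],None,fx=3.5,fy=3.5,interpolation=cv2.INTER_CUBIC))
E
```

```text
[ 0.62934968 -0.04195593  0.12753651] ([10.21, 0.17, -0.07], [-0.2, 0.0, -0.0])
```

View pics/a1z.png

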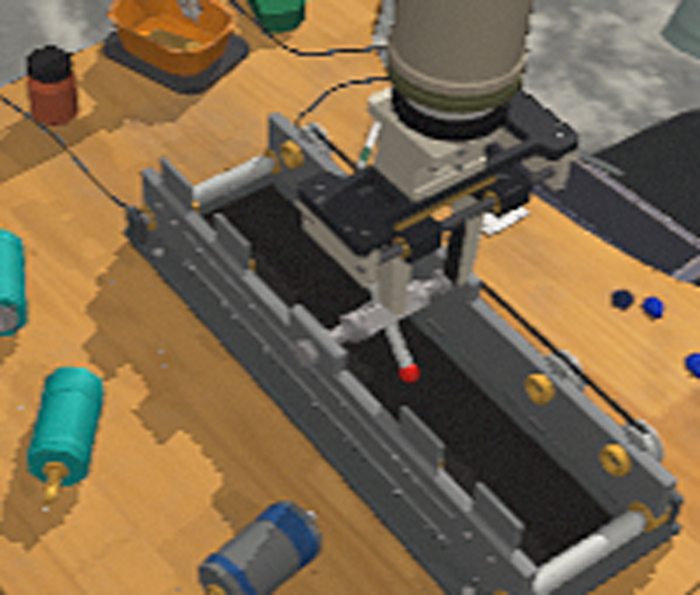

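View pics/a2.png

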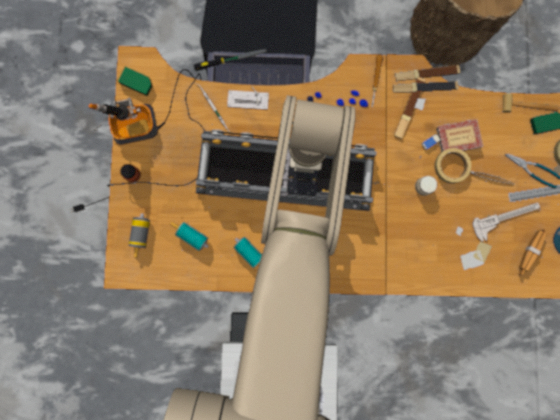

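jog_arm:
  targets:
    - [5,0.17,0,0,0,0,0.5]
    - [10,0.17,0,0,0,0,0.5]
    - [10,0.17,0,0,0,0,0.7]
    - [10,0.17,0,0,0,0,1]
    - [10,0.17,0,0,0,0,1]
  squeeze: 20

```text
t: 2.88
tool_pos: [0.6312, -0.0378, 0.032]
orientation: [0.056, 1.564, -0.055]
force: [-8.0, 1.2, 2.7]
opening: 0.0212
```

```bash
python3 - <<'E'
from h import *
s=robot.read_state();print(s['tool_pos'],s['force'],s['opening'])
a=snap('scene','a3.png')
cv2.imwrite('pics/a3z.png',cv2.resize(a['frame'][160:260,260:380,::-1],None,fx=5,fy=5,interpolation=cv2.INTER_CUBIC))
E
```

```text
[ 0.63123172 -0.03777892  0.03196078] [-7.99667591  1.18877408  2.73161719] 0.02122796399035827
```

View pics/a3z.png

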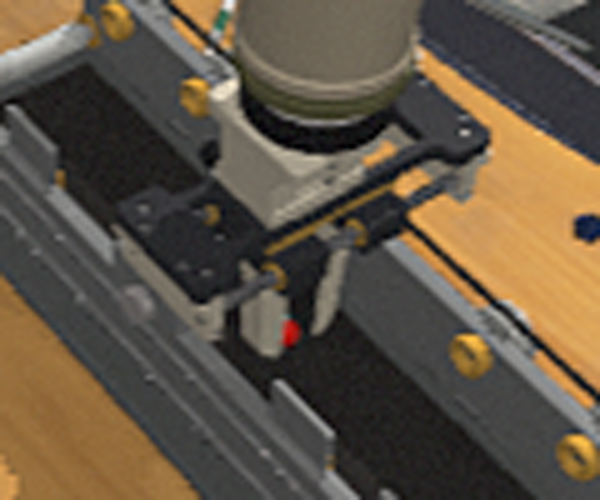

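jog_arm:
  targets:
    - [0.5,0,-0.3,0,0,0,1]
    - [0.5,0,-0.3,0,0,0,1]
    - [0.5,0,-0.3,0,0,0,1]
  squeeze: 20

```text
t: 3.3
tool_pos: [0.6284, -0.036, 0.0298]
orientation: [0.058, 1.564, -0.053]
force: [-3.6, 6.6, 8.1]
opening: 0.0146
```

jog_arm:
  targets:
    - [0,-0.2,0,0,0,0,0.65]
    - [0,-0.2,0,0,0,0,0.65]

```text
t: 3.55
tool_pos: [0.6297, -0.0383, 0.0317]
orientation: [0.057, 1.561, -0.053]
force: [-0.1, 0.4, 0.4]
opening: 0.0295
```

```bash
python3 - <<'E'
from h import *
s=robot.read_state();print(s['tool_pos'],s['force'],s['opening'])
a=snap('scene','a4.png')
cv2.imwrite('pics/a4z.png',cv2.resize(a['frame'][180:260,280:360,::-1],None,fx=7,fy=7,interpolation=cv2.INTER_CUBIC))
b=snap('top','a5.png')
R=Rot.from_rotvec(s['orientation']).as_matrix()
print(((proj(a,s['tool_pos'])+.5-[280,180])*7),(proj(a,w2([0,.052*np.cos(3.95),.076+.052*np.sin(3.95)]))+.5-[280,180])*7)
E
```

```text
[ 0.6296985  -0.03831953  0.03174672] [-0.13357817  0.38808993  0.37489909] 0.02950160436033614
[258.53377669 331.2724216 ] [261.5958334  323.93095883]
```

View pics/a4z.png

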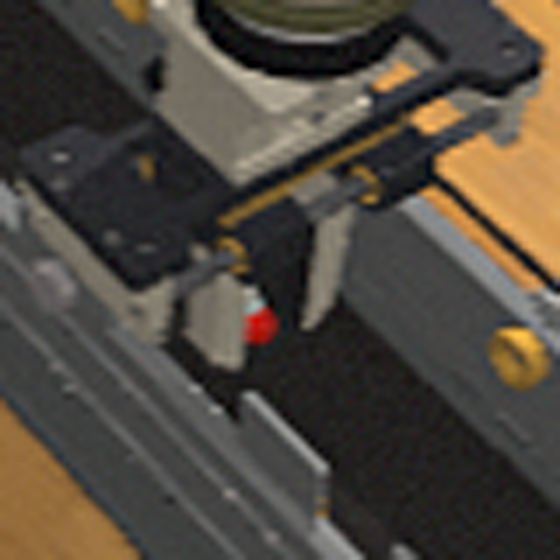

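jog_arm:
  targets:
    - [0.9,-0.35,-0.2,0,0,0,0.65]
    - [0.9,-0.35,-0.2,0,0,0,0.65]
    - [0.9,-0.35,-0.2,0,0,0,1]
    - [0.9,-0.35,-0.2,0,0,0,1]
    - [0.9,-0.35,-0.2,0,0,0,1]

```text
t: 4.28
tool_pos: [0.6279, -0.042, 0.022]
orientation: [0.057, 1.56, -0.054]
force: [5.7, -1.1, -3.5]
opening: 0.0146
```

```bash
cat > lead.py <<'E'
from h import *
import sys
OX=-.0008  # world-x correction of the carriage from ball pinch
def rows(ths,off=(0,0,-.0165),car=None):
    for th in ths:
        p=w2([0,.052*np.cos(th),.076+.052*np.sin(th)])+np.array(off)+[OX,0,0]
        d,a=rel(p,down(CAR[2])); print(round(th,2),d,a)
if __name__=='__main__': 
    a,b,n=map(float,sys.argv[1:4]); rows(np.linspace(a,b,int(n)))
    s=robot.read_state();print(s['tool_pos'],s['force'],s['opening'])
E
python3 lead.py 3.7 2.7 5
```

```text
3.7 [-1.0, -0.63, 0.01] [0.0, 0.6, -0.1]
3.45 [-2.18, -1.17, 0.03] [0.0, 0.6, -0.1]
3.2 [-3.45, -1.41, 0.04] [0.0, 0.6, -0.1]
2.95 [-4.75, -1.32, 0.05] [0.0, 0.6, -0.1]
2.7 [-5.98, -0.91, 0.06] [0.0, 0.6, -0.1]
[ 0.62788058 -0.0419663   0.02197328] [ 5.68527997 -1.06825775 -3.50838348] 0.01463118405840675
```

jog_arm:
  targets:
    - [-1.0,-0.63,0,0,0.6,0,1]
    - [-2.18,-1.17,0,0,0.6,0,1]
    - [-3.45,-1.41,0,0,0.6,0,1]
    - [-4.75,-1.32,0,0,0.6,0,1]
    - [-5.98,-0.91,0,0,0.6,0,1]

```text
t: 4.9
tool_pos: [0.627, -0.0518, 0.0827]
orientation: [0.057, 1.57, -0.055]
force: [3.2, -1.8, -4.1]
opening: 0.0146
```

```bash
python3 lead.py 2.5 1.5 5
```

```text
2.5 [-0.79, 0.59, 0.02] [-0.0, 0.0, -0.1]
2.25 [-1.72, 1.5, 0.02] [-0.0, 0.0, -0.1]
2.0 [-2.41, 2.6, 0.02] [-0.0, 0.0, -0.1]
1.75 [-2.79, 3.84, 0.02] [-0.0, 0.0, -0.1]
1.5 [-2.86, 5.13, 0.02] [-0.0, 0.0, -0.1]
[ 0.62700787 -0.05176     0.08268766] [ 3.15632217 -1.82716825 -4.12316387] 0.0145875820755083
```

jog_arm:
  targets:
    - [-0.79,0.59,0,0,0,0,1]
    - [-1.72,1.5,0,0,0,0,1]
    - [-2.41,2.6,0,0,0,0,1]
    - [-2.79,3.84,0,0,0,0,1]
    - [-2.86,5.13,0,0,0,0,1]

```text
t: 5.52
tool_pos: [0.6309, 0.0004, 0.1123]
orientation: [0.058, 1.569, -0.054]
force: [-0.2, -0.9, -0.1]
opening: 0.0025
```

```bash
python3 lead.py 1.3 0.3 5
```

```text
1.3 [0.27, 0.92, 0.01] [-0.0, 0.1, -0.1]
1.05 [0.77, 2.12, 0.01] [-0.0, 0.1, -0.1]
0.8 [1.56, 3.15, 0.0] [-0.0, 0.1, -0.1]
0.55 [2.57, 3.96, 0.0] [-0.0, 0.1, -0.1]
0.3 [3.75, 4.49, 0.0] [-0.0, 0.1, -0.1]
[6.30857209e-01 3.87487134e-04 1.12283398e-01] [-0.24771713 -0.86400851 -0.12334646] 0.0024910630903913025
```

```bash
python3 - <<'E'
from h import *
a=snap('scene','a6.png')
cv2.imwrite('pics/a6z.png',cv2.resize(a['frame'][150:260,260:400,::-1],None,fx=5,fy=5,interpolation=cv2.INTER_CUBIC))
for th in (2.7,2.3,2,1.5): print(th,(proj(a,w2([0,.052*np.cos(th),.076+.052*np.sin(th)]))+.5-[260,150])*5)
E
```

```text
2.7 [310.41083145 319.36094158]
2.3 [298.04666563 282.79158797]
2 [283.42262166 256.06095678]
1.5 [253.29006199 220.6472564 ]
```

View pics/a6z.png

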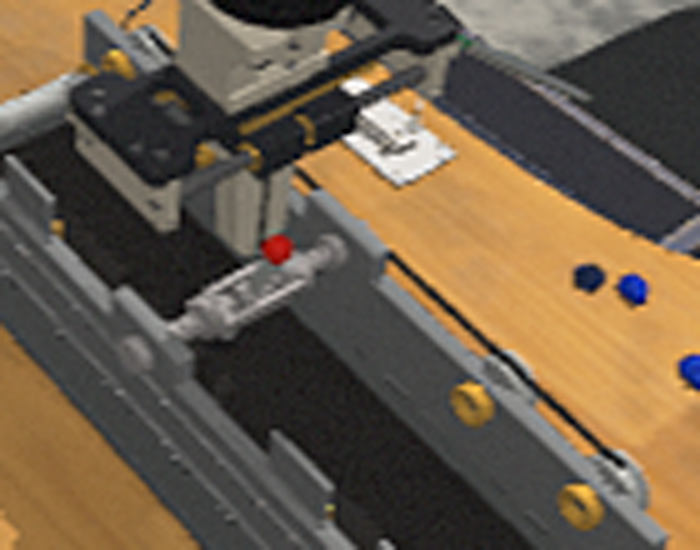

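jog_arm:
  targets:
    - [-4,0,0,0,0,0,0.6]
    - [-4,-1.7,0,0,0,0,0.6]
    - [-4,-1.7,0,0,0,0,0.6]

```text
t: 5.95
tool_pos: [0.6294, -0.0154, 0.1514]
orientation: [0.059, 1.569, -0.053]
force: [-0.4, -0.3, -0.0]
opening: 0.0262
```

```bash
python3 lead.py 1.9 1.9 1
```

```text
1.9 [4.26, -0.58, 0.04] [-0.0, 0.0, -0.2]
[ 0.62938379 -0.01544323  0.15137662] [-0.38157778 -0.29529624 -0.02404355] 0.026228564943026108
```

jog_arm:
  targets:
    - [0,-0.58,0,0,0,0,0.6]
    - [4.2,-0.58,0,0,0,0,0.6]
    - [4.2,-0.58,0,0,0,0,0.9]
    - [4.2,-0.58,0,0,0,0,1]
    - [4.2,-0.58,0,0,0,0,1]
  squeeze: 30

```text
t: 6.58
tool_pos: [0.6294, -0.0211, 0.1107]
orientation: [0.058, 1.569, -0.053]
force: [-1.3, 0.3, 0.2]
opening: 0.0155
```

```bash
python3 lead.py 1.7 0.9 5
```

```text
1.7 [-0.03, 1.01, -0.0] [-0.0, 0.1, -0.2]
1.5 [-0.06, 2.05, -0.0] [-0.0, 0.1, -0.2]
1.3 [0.12, 3.07, -0.0] [-0.0, 0.1, -0.2]
1.1 [0.5, 4.04, -0.0] [-0.0, 0.1, -0.2]
0.9 [1.07, 4.91, -0.0] [-0.0, 0.1, -0.2]
[ 0.62941399 -0.02108711  0.11074135] [-1.32268165  0.3117294   0.15286025] 0.015546868535958783
```

jog_arm:
  targets:
    - [0,0,0,0,0,0,1]
    - [-0.03,1.0,0,0,0,0,1]
    - [-0.06,2.05,0,0,0,0,1]
    - [0.12,3.07,0,0,0,0,1]
    - [0.5,4.0,0,0,0,0,1]

```text
t: 7.2
tool_pos: [0.6325, 0.0191, 0.1085]
orientation: [0.058, 1.568, -0.053]
force: [-8.7, -1.3, 9.5]
opening: 0.0144
```

```bash
python3 lead.py 1.0 0.2 5
```

```text
1.0 [0.53, 0.46, -0.03] [-0.0, 0.1, -0.2]
0.8 [1.17, 1.27, -0.03] [-0.0, 0.1, -0.2]
0.6 [1.97, 1.94, -0.03] [-0.0, 0.1, -0.2]
0.4 [2.88, 2.43, -0.04] [-0.0, 0.1, -0.2]
0.2 [3.88, 2.73, -0.04] [-0.0, 0.1, -0.2]
[0.63254377 0.01912415 0.10850483] [-8.71843214 -1.28796116  9.51807331] 0.014413542808443302
```

jog_arm:
  targets:
    - [0.53,0.46,-0.1,0,0,0,1]
    - [1.17,1.27,-0.1,0,0,0,1]
    - [1.97,1.94,-0.1,0,0,0,1]
    - [2.88,2.43,-0.1,0,0,0,1]
    - [3.88,2.73,-0.1,0,0,0,1]

```text
t: 7.82
tool_pos: [0.6347, 0.0489, 0.0721]
orientation: [0.059, 1.565, -0.051]
force: [-3.8, 4.6, 6.5]
opening: 0.0138
```

```bash
python3 lead.py 0.1 -0.05 2
python3 - <<'E'
from h import *
a=snap('scene','a7.png')
cv2.imwrite('pics/a7z.png',cv2.resize(a['frame'][150:260,260:400,::-1],None,fx=5,fy=5,interpolation=cv2.INTER_CUBIC))
for th in (.6,.3,0): print(th,(proj(a,w2([0,.052*np.cos(th),.076+.052*np.sin(th)]))+.5-[260,150])*5)
for th in (.6,.3,0): print(th,(proj(a,w2([0,-.052*np.cos(th),.076-.052*np.sin(th)]))+.5-[260,150])*5)
E
```

```text
0.1 [0.74, -0.16, -0.04] [0.1, 0.3, -0.3]
-0.05 [1.52, -0.15, -0.04] [0.1, 0.3, -0.3]
[0.63474201 0.04887318 0.07212683] [-3.82863742  4.60726554  6.47454396] 0.013831672833086126
0.6 [204.53702703 207.29824737]
0.3 [195.48037242 218.40783891]
0 [191.42691086 235.78860779]
0.6 [296.45283729 379.59774912]
0.3 [306.9380189 370.391172 ]
0 [312.50678984 353.90000856]
```

View pics/a7z.png

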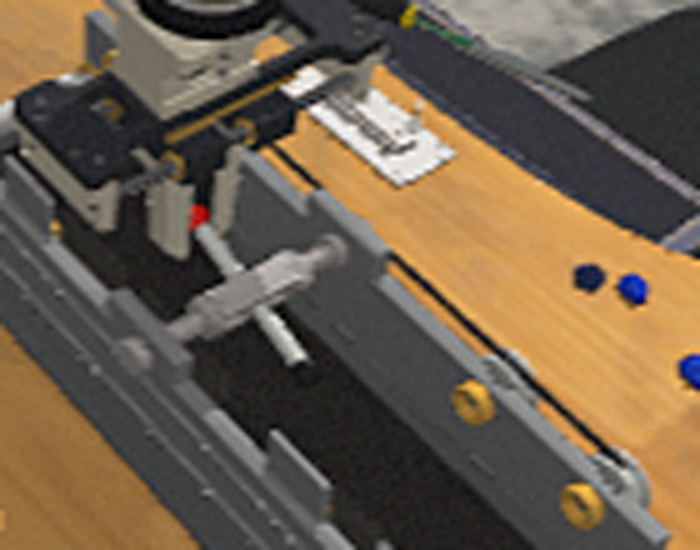

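jog_arm:
  targets:
    - [0.8,-0.1,0,0,0,0,1]
    - [1.6,-0.15,0,0,0,0,1]
    - [2.2,-0.15,0,0,0,0,1]
    - [2.2,-0.15,0,0,0,0,1]

```text
t: 8.38
tool_pos: [0.635, 0.0492, 0.0527]
orientation: [0.059, 1.564, -0.049]
force: [-17.5, 3.0, 23.3]
opening: 0.0145
```

```bash
python3 - <<'E'
from h import *
s=robot.read_state();print(s['tool_pos'],s['force'],s['opening'])
a=snap('scene','a8.png')
cv2.imwrite('pics/a8z.png',cv2.resize(a['frame'][150:260,260:400,::-1],None,fx=5,fy=5,interpolation=cv2.INTER_CUBIC))
E
```

```text
[0.63504697 0.04916322 0.05265703] [-17.49261362   3.00827165  23.31437266] 0.014464160868862876
```

View pics/a8z.png

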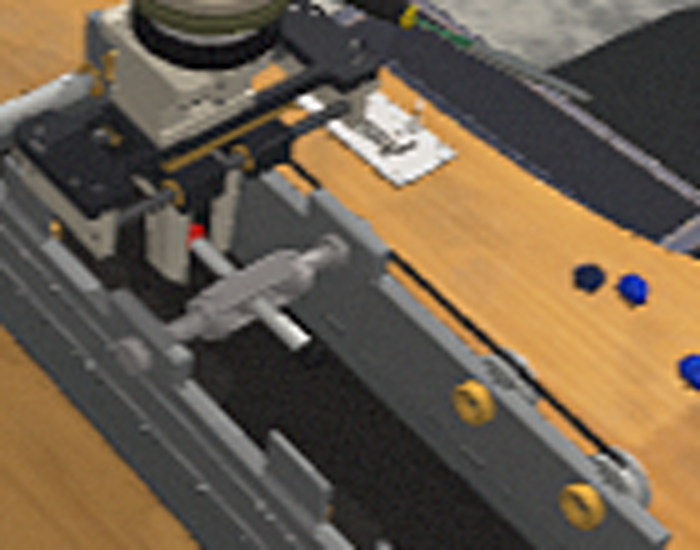

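jog_arm:
  targets:
    - [-0.3,0,0,0,0,0,0.65]
    - [-0.3,0,0,0,0,0,0.6]
    - [-12,0,0,0,0,0,0.6]
    - [-12,0,0,0,0,0,0.6]
    - [-12,-2,-6,30,0,0,0.3]

```text
t: 9.05
tool_pos: [0.581, 0.0328, 0.1802]
orientation: [0.21, 1.54, -0.196]
force: [-0.8, -0.8, -0.2]
opening: 0.0432
```

```bash
python3 - <<'E'
from h import *
s=robot.read_state();print(s['tool_pos'],s['force'],s['opening'])
a=snap('scene','b1.png');b=snap('top','b2.png')
cv2.imwrite('pics/b1y.png',cv2.resize(a['frame'][145:205,145:225,::-1],None,fx=8,fy=8,interpolation=cv2.INTER_CUBIC))
cv2.imwrite('pics/b1b.png',cv2.resize(a['frame'][250:310,240:320,::-1],None,fx=8,fy=8,interpolation=cv2.INTER_CUBIC))
cv2.imwrite('pics/b2b.png',cv2.resize(b['frame'][210:270,290:350,::-1],None,fx=8,fy=8,interpolation=cv2.INTER_CUBIC))
cv2.imwrite('pics/b2y.png',cv2.resize(b['frame'][205:265,110:170,::-1],None,fx=8,fy=8,interpolation=cv2.INTER_CUBIC))
m=np.vstack([np.hstack([cv2.imread('pics/b1y.png'),cv2.imread('pics/b1b.png')]),])
cv2.imwrite('pics/m1.png',cv2.resize(m,None,fx=.6,fy=.6)); 
m=np.hstack([cv2.imread('pics/b2y.png'),cv2.imread('pics/b2b.png')]);cv2.imwrite('pics/m2.png',cv2.resize(m,None,fx=.8,fy=.8))
E
```

```text
[0.58099503 0.03275127 0.18016341] [-0.77198453 -0.80269111 -0.19439423] 0.043247763787902266
```

View pics/m1.png

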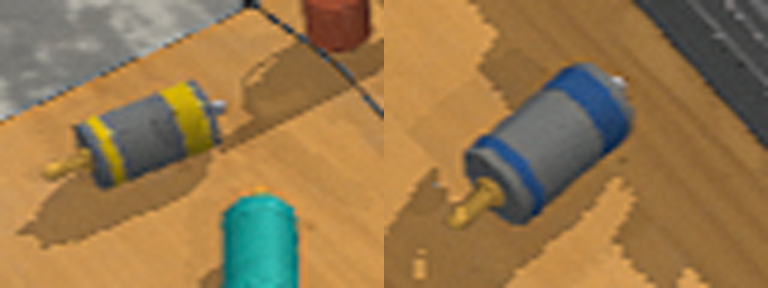

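View pics/m2.png

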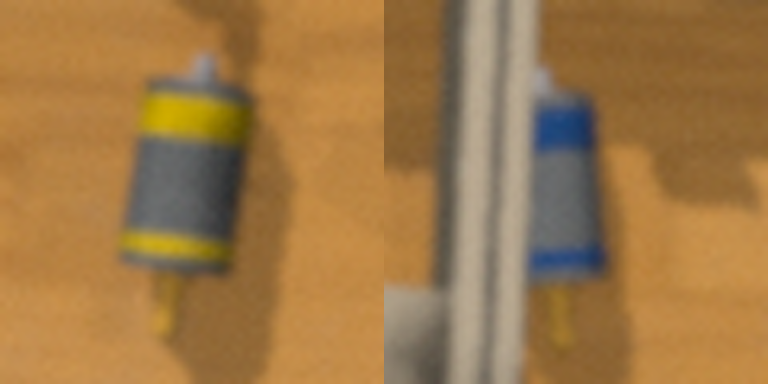

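View pics/b1.png

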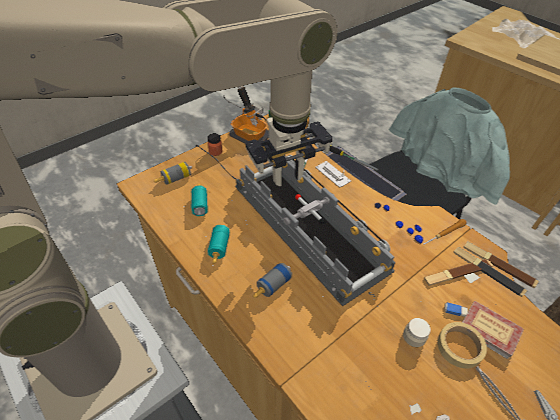

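```bash
python3 - <<'E'
from h import *
cs=optics.read_camera('scene');ct=optics.read_camera('top')
P=lambda u,v,f,o:((u+.5)/f-.5+o[0],(v+.5)/f-.5+o[1])
pts={'Y_spr':(P(46,174,4.8,(145,145)),P(163,336,6.4,(110,205))),'Y_fix':(P(222,105,4.8,(145,145)),P(206,55,6.4,(110,205))),
'B_spr':(P(69,222,4.8,(240,250)),P(591,408,2.85,(110,120))),'B_fix':(P(236,80,4.8,(240,250)),P(582,287,2.85,(110,120)))}
r={}
for k,(a,b) in pts.items():
    X,e=tri(cs,a,ct,b); r[k]=X; print(k,np.round(X,4),round(e,4), np.round(atz(cs,*a,.022),4),np.round(atz(ct,*b,.022),4))
for k in 'YB':
    s=(np.array(atz(cs,*pts[k+'_spr'][0],.022))+atz(ct,*pts[k+'_spr'][1],.022))/2
    f=(np.array(atz(cs,*pts[k+'_fix'][0],.022))+atz(ct,*pts[k+'_fix'][1],.022))/2
    d=f-s;L=np.linalg.norm(d);o=s+d/L*(L-124)/2*0+d/L*(.070+(L-.124)/2);yaw=np.arctan2(d[1],d[0]);print(k,L,yaw,o)
    print(rel([o[0],o[1],.15],down(yaw+np.pi/2)))
E
```

```text
Y_spr [0.3788 0.4025 0.0233] 0.0002 [0.3791 0.404  0.022 ] [0.3789 0.4028 0.022 ]
Y_fix [0.4995 0.3912 0.0217] 0.0013 [0.4988 0.3912 0.022 ] [0.5001 0.3909 0.022 ]
B_spr [ 0.3746 -0.0969  0.0195] 0.0024 [ 0.3727 -0.0975  0.022 ] [ 0.3756 -0.0972  0.022 ]
B_fix [ 0.4922 -0.0859  0.0239] 0.0013 [ 0.4925 -0.0846  0.022 ] [ 0.4929 -0.0864  0.022 ]
Y 0.12107178270765737 -0.10210493078455284 [0.4471863  0.39641919 0.022     ]
([2.32, 32.0, -21.37], [-98.8, 0.5, -0.1])
B 0.11917255716225272 0.0995071940299321 [ 0.44137135 -0.09065253  0.022     ]
([2.0, -15.27, -9.58], [-110.4, 0.6, -0.1])
```

jog_arm:
  targets:
    - [2,-15.3,-9.6,-110,0,0,0.2]
    - [2,-15.3,-9.6,-110,0,0,0.2]
    - [2,-15.3,-9.6,-110,0,0,0.2]
    - [2,-15.3,-9.6,-110,0,0,0.2]
    - [2,-15.3,-9.6,-110,0,0,0.2]

```text
t: 9.88
tool_pos: [0.4421, -0.092, 0.1507]
orientation: [-0.518, 1.498, 0.523]
force: [0.5, -0.5, 0.6]
opening: 0.074
```

```bash
python3 - <<'E'
from h import *
print(rel([.4414,-.0907,.12],down(.0995+np.pi/2)))
E
```

```text
([3.07, 0.15, -0.01], [-57.6, 0.5, 0.3])
```

jog_arm:
  targets:
    - [3,0.15,0,-57.6,0.5,0,0.2]
    - [3,0.15,0,-57.6,0.5,0,0.2]
    - [3,0.15,0,-57.6,0.5,0,0.2]
    - [3,0.15,0,-57.6,0.5,0,0.2]
    - [3,0.15,0,-57.6,0.5,0,0.2]

```text
t: 10.5
tool_pos: [0.4432, -0.0911, 0.1214]
orientation: [-1.238, 1.19, 1.229]
force: [-0.1, 0.3, 1.5]
opening: 0.0746
```

```bash
python3 - <<'E'
from h import *
print(rel([.4414,-.0907,.006],down(.0995+np.pi/2)))
a=snap('scene','c1.png')
cv2.imwrite('pics/c1z.png',cv2.resize(a['frame'][200:320,200:340,::-1],None,fx=5,fy=5,interpolation=cv2.INTER_CUBIC))
E
```

```text
([11.54, 0.25, 0.06], [-3.8, -0.1, 0.3])
```

View pics/c1z.png

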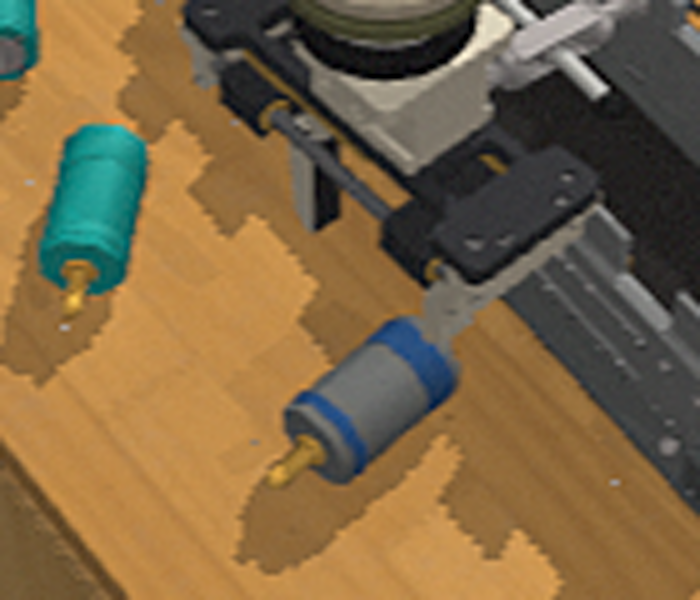

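jog_arm:
  targets:
    - [0,0.25,0,-3.8,0,0,0.2]
    - [6,0.25,0.06,-3.8,0,0.3,0.2]
    - [11.5,0.25,0.06,-3.8,0,0.3,0.2]
    - [11.5,0.25,0.06,-3.8,0,0.3,0.2]
    - [11.5,0.25,0.06,-3.8,0,0.3,0.2]

```text
t: 11.18
tool_pos: [0.4422, -0.0909, 0.007]
orientation: [-1.291, 1.157, 1.287]
force: [0.3, 0.6, 0.0]
opening: 0.0743
```

jog_arm:
  targets:
    - [0,0,0,0,0,0,1]
    - [0,0,0,0,0,0,1]
    - [0,0,0,0,0,0,1]
    - [0,0,0,0,0,0,1]
  squeeze: 40

```text
t: 11.68
tool_pos: [0.4424, -0.0909, 0.0074]
orientation: [-1.291, 1.156, 1.287]
force: [-1.2, 2.2, 4.0]
opening: 0.0438
```

jog_arm:
  targets:
    - [-5,0,0,0,0,0,1]
    - [-10,0,0,0,0,0,1]
    - [-15,0,0,0,0,0,1]
    - [-15,0,0,0,0,0,1]

```text
t: 12.18
tool_pos: [0.4448, -0.0915, 0.1618]
orientation: [-1.297, 1.153, 1.28]
force: [1.3, -0.1, -4.0]
opening: 0.044
```

```bash
cat >> h.py <<'E'
def mount(x,y,zax,st=None,dx=.001,up=.0146):
    "rel move to put barrel origin at carriage (x,y), axis height zax; dx: TCP x ahead of barrel origin"
    p=w2([x+dx,y,zax-up]); print(np.round(p,4),rel(p,down(CAR[2]+np.pi/2)))
def st():
    s=robot.read_state(); print(round(float(s['t']),2),np.round(s['tool_pos'],4),np.round(s['force'],1),round(float(s['opening']),4))
E
python3 - <<'E'
from h import *
st();mount(.016,-.117,.15)
a=snap('scene','c2.png')
E
```

```text
12.18 [ 0.4448 -0.0915  0.1618] [ 1.3 -0.1 -4. ] 0.044
[ 0.6401 -0.1222  0.1354] ([2.83, -19.05, -5.16], [10.3, -0.3, 0.5])
```

View pics/c2.png

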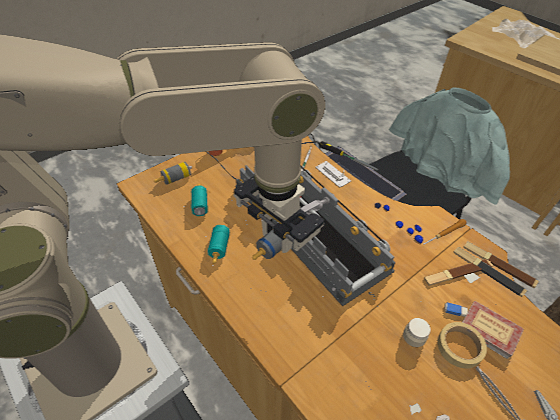

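jog_arm:
  targets:
    - [0,-5,-1.3,5,0,0.5,1]
    - [0,-10,-2.6,10.3,0,0.5,1]
    - [1,-15,-4,10.3,0,0.5,1]
    - [2.8,-19,-5.1,10.3,-0.3,0.5,1]
    - [2.8,-19,-5.1,10.3,-0.3,0.5,1]

```text
t: 12.85
tool_pos: [0.6355, -0.1205, 0.1234]
orientation: [-1.146, 1.25, 1.17]
force: [-1.0, 1.0, -4.5]
opening: 0.0437
```

```bash
python3 - <<'E'
from h import *
st();mount(.016,-.117,.097)
a=snap('scene','c3.png')
cv2.imwrite('pics/c3z.png',cv2.resize(a['frame'][170:300,280:420,::-1],None,fx=4.6,fy=4.6,interpolation=cv2.INTER_CUBIC))
b=snap('top','c4.png')
cv2.imwrite('pics/c4z.png',cv2.resize(b['frame'][120:220,270:390,::-1],None,fx=5,fy=5,interpolation=cv2.INTER_CUBIC))
E
```

```text
12.85 [ 0.6355 -0.1205  0.1234] [-1.   1.  -4.5] 0.0437
[ 0.6401 -0.1222  0.0824] ([4.09, -0.53, -0.16], [-0.0, 0.2, -0.9])
```

View pics/c3z.png

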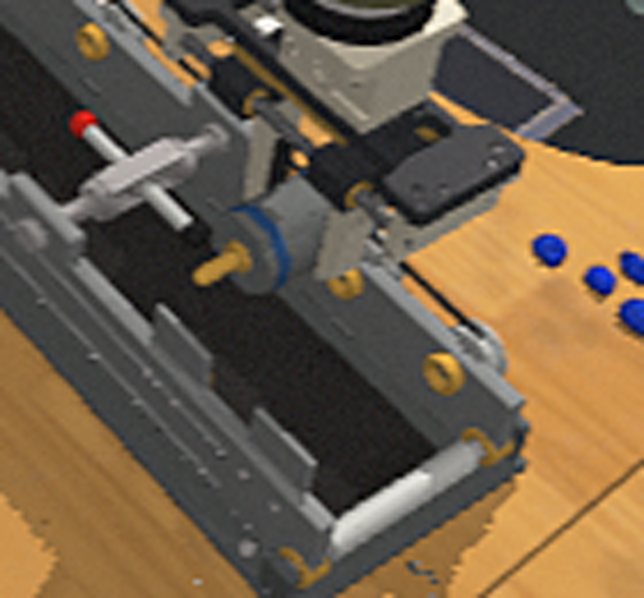

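View pics/c4z.png

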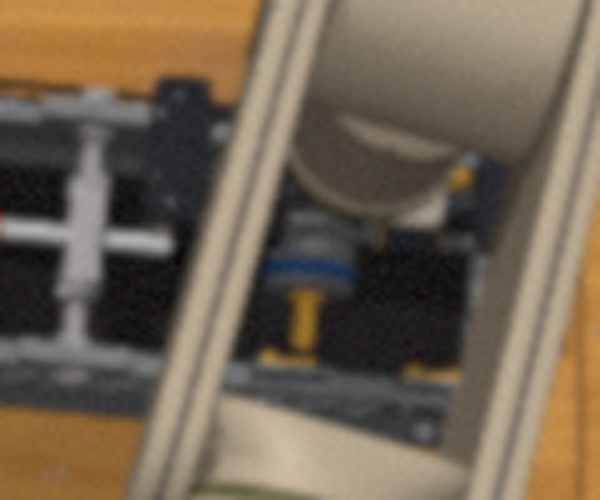

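jog_arm:
  targets:
    - [0,-0.5,-0.1,0,0.2,-0.9,1]
    - [0,-0.5,-0.16,0,0.2,-0.9,1]
    - [2,-0.5,-0.16,0,0.2,-0.9,1]
    - [4.1,-0.5,-0.16,0,0.2,-0.9,1]
    - [4.1,-0.5,-0.16,0,0.2,-0.9,1]

```text
t: 13.58
tool_pos: [0.6377, -0.1218, 0.0832]
orientation: [-1.156, 1.242, 1.157]
force: [-1.1, -0.5, -3.7]
opening: 0.0434
```

```bash
python3 - <<'E'
from h import *
st();mount(.009,-.117,.096)
a=snap('scene','c5.png')
cv2.imwrite('pics/c5z.png',cv2.resize(a['frame'][190:270,300:400,::-1],None,fx=7,fy=7,interpolation=cv2.INTER_CUBIC))
E
```

```text
13.57 [ 0.6377 -0.1218  0.0832] [-1.1 -0.5 -3.7] 0.0434
[ 0.6331 -0.1217  0.0814] ([0.18, 0.46, -0.03], [-0.0, 0.0, -0.0])
```

View pics/c5z.png

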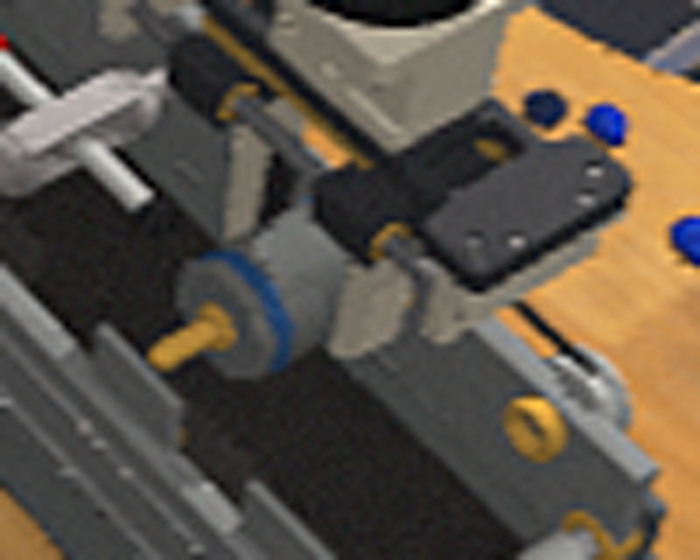

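jog_arm:
  targets:
    - [0.1,0.3,0,0,0,0,1]
    - [0.2,0.6,0,0,0,0,1]
    - [0.2,0.6,0,0,0,0,1]

```text
t: 14.0
tool_pos: [0.6333, -0.1217, 0.0835]
orientation: [-1.159, 1.239, 1.154]
force: [3.8, -0.6, -3.3]
opening: 0.0438
```

jog_arm:
  targets:
    - [0.1,0.4,0,0,0,0,1]
    - [0.1,0.8,0,0,0,0,1]
    - [0.1,1.15,0,0,0,0,1]
    - [0.1,1.15,0,0,0,0,1]

```text
t: 14.5
tool_pos: [0.6233, -0.121, 0.0837]
orientation: [-1.161, 1.237, 1.151]
force: [9.1, 0.0, -4.1]
opening: 0.0439
```

```bash
python3 - <<'E'
from h import *
st();mount(-.0015,-.117,.062)
a=snap('scene','c6.png')
cv2.imwrite('pics/c6z.png',cv2.resize(a['frame'][190:270,300:400,::-1],None,fx=7,fy=7,interpolation=cv2.INTER_CUBIC))
E
```

```text
14.5 [ 0.6233 -0.121   0.0837] [ 9.1  0.  -4.1] 0.0439
[ 0.6226 -0.121   0.0474] ([3.63, 0.1, -0.0], [-0.0, -0.0, 0.5])
```

View pics/c6z.png

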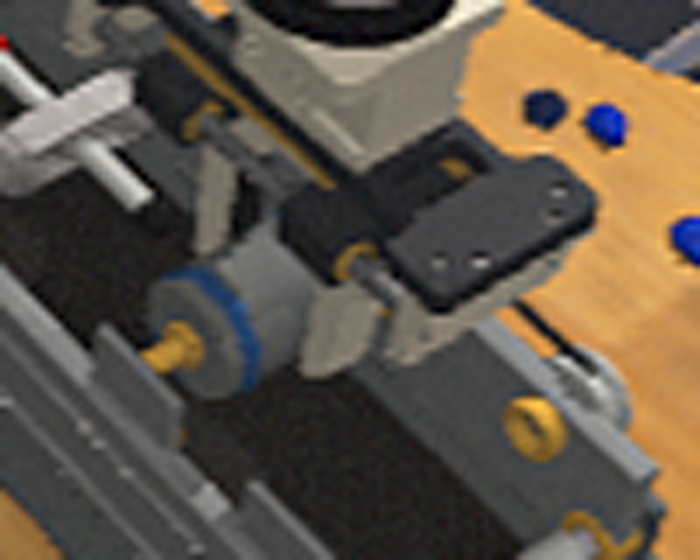

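jog_arm:
  targets:
    - [1,0.15,0,0,0,0.5,1]
    - [1.8,0.15,0,0,0,0.5,1]
    - [2.5,0.15,0,0,0,0.5,1]
    - [2.5,0.15,0,0,0,0.5,1]

```text
t: 15.05
tool_pos: [0.6232, -0.1213, 0.0594]
orientation: [-1.158, 1.241, 1.155]
force: [8.0, -1.4, -6.5]
opening: 0.0434
```

```bash
python3 - <<'E'
from h import *
st();mount(-.0015,-.117,.061)
E
```

```text
15.05 [ 0.6232 -0.1213  0.0594] [ 8.  -1.4 -6.5] 0.0434
[ 0.6226 -0.121   0.0464] ([1.3, 0.06, 0.03], [-0.0, -0.1, 0.1])
```

jog_arm:
  targets:
    - [0.6,0.1,0.03,0,0,0,1]
    - [1.3,0.1,0.03,0,0,0,1]
    - [1.3,0.1,0.03,0,0,0,1]
    - [1.3,0.1,0.03,0,0,0,1]

```text
t: 15.55
tool_pos: [0.6235, -0.1214, 0.047]
orientation: [-1.16, 1.24, 1.152]
force: [8.8, -1.3, -6.4]
opening: 0.0437
```

```bash
python3 - <<'E'
from h import *
st();mount(.010,-.117,.061)
a=snap('scene','c7.png')
cv2.imwrite('pics/c7z.png',cv2.resize(a['frame'][190:270,300:400,::-1],None,fx=7,fy=7,interpolation=cv2.INTER_CUBIC))
b=snap('top','c8.png')
cv2.imwrite('pics/c8z.png',cv2.resize(b['frame'][130:220,280:370,::-1],None,fx=7,fy=7,interpolation=cv2.INTER_CUBIC))
E
```

```text
15.55 [ 0.6235 -0.1214  0.047 ] [ 8.8 -1.3 -6.4] 0.0437
[ 0.6341 -0.1218  0.0464] ([0.06, -1.06, 0.04], [-0.0, -0.1, 0.3])
```

View pics/c7z.png

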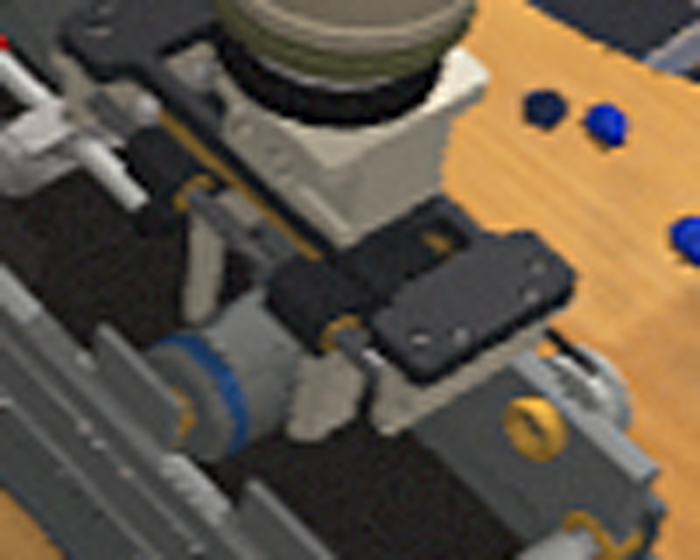

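View pics/c8z.png

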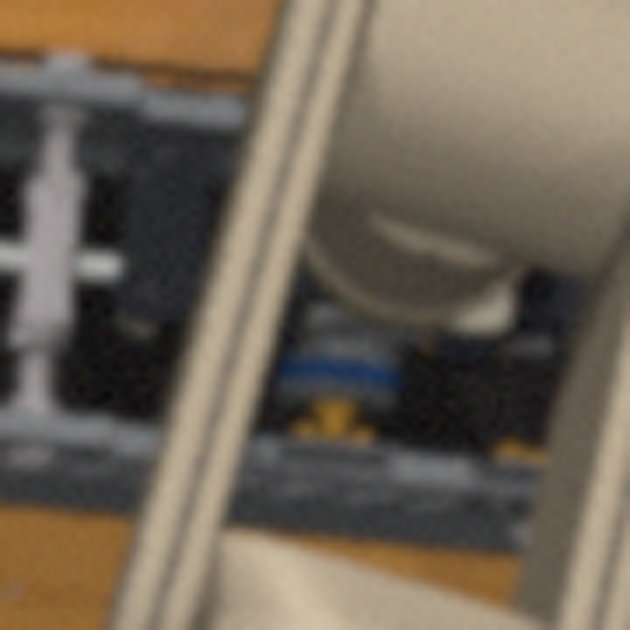

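jog_arm:
  targets:
    - [0,-0.3,0,0,0,0.3,1]
    - [0,-0.6,0,0,0,0.3,1]
    - [0,-0.9,0,0,0,0.3,1]
    - [0,-0.9,0,0,0,0.3,1]

```text
t: 16.15
tool_pos: [0.6315, -0.122, 0.0465]
orientation: [-1.157, 1.245, 1.157]
force: [-0.5, -0.2, -3.9]
opening: 0.0437
```

```bash
python3 - <<'E'
from h import *
st()
a=snap('scene','c9.png')
cv2.imwrite('pics/c9z.png',cv2.resize(a['frame'][190:270,300:400,::-1],None,fx=7,fy=7,interpolation=cv2.INTER_CUBIC))
b=snap('top','c10.png')
cv2.imwrite('pics/c10z.png',cv2.resize(b['frame'][130:220,280:370,::-1],None,fx=7,fy=7,interpolation=cv2.INTER_CUBIC))
E
```

```text
16.15 [ 0.6315 -0.122   0.0465] [-0.5 -0.2 -3.9] 0.0437
```

View pics/c9z.png

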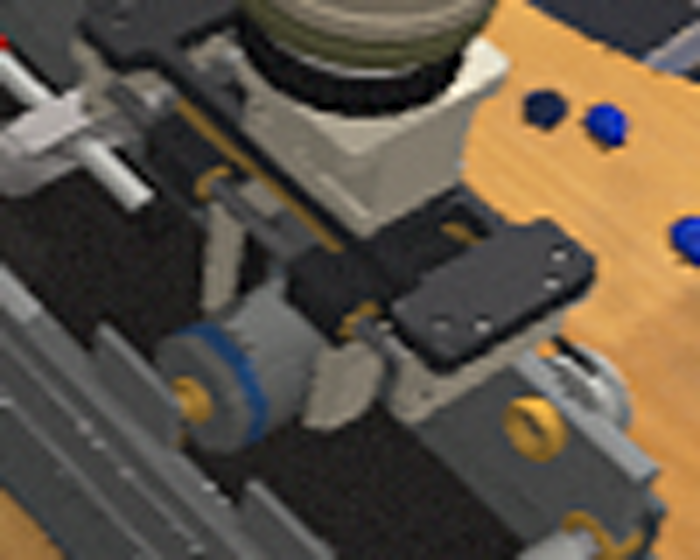

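View pics/c10z.png

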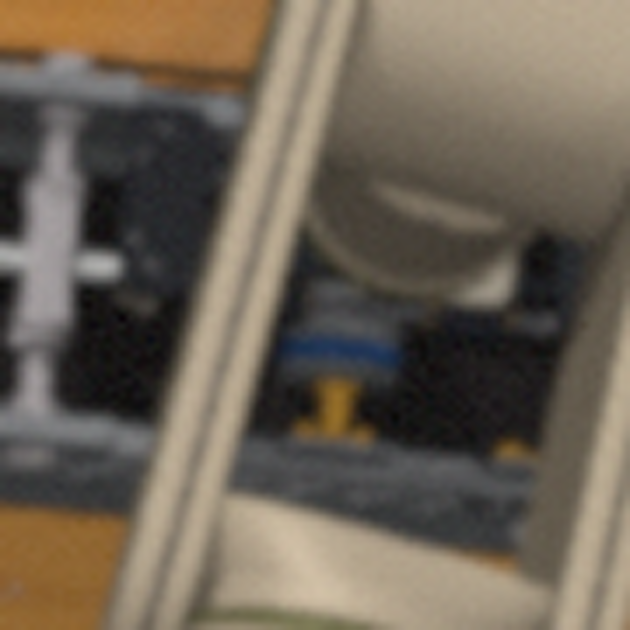

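jog_arm:
  targets:
    - [0,-0.2,0,0,0,0,1]
    - [0,-0.3,0,0,0,0,1]
    - [0,-0.3,0,0,0,0,1]

```text
t: 16.62
tool_pos: [0.632, -0.122, 0.0462]
orientation: [-1.154, 1.248, 1.161]
force: [-12.7, 0.1, 5.5]
opening: 0.0435
```

jog_arm:
  targets:
    - [0,0.1,0,0,0,0,1]
    - [0,0.1,0,0,0,0,1]
    - [0,0.1,0,0,0,0,0.45]
    - [0,0.1,0,0,0,0,0.38]
    - [0,0.1,0,0,0,0,0.38]

```text
t: 17.25
tool_pos: [0.6313, -0.122, 0.0467]
orientation: [-1.154, 1.248, 1.161]
force: [-0.7, 0.8, 0.6]
opening: 0.057
```

```bash
python3 - <<'E'
from h import *
st()
a=snap('scene','d1.png')
cv2.imwrite('pics/d1z.png',cv2.resize(a['frame'][190:270,300:400,::-1],None,fx=7,fy=7,interpolation=cv2.INTER_CUBIC))
b=snap('top','d2.png')
cv2.imwrite('pics/d2z.png',cv2.resize(b['frame'][130:220,280:370,::-1],None,fx=7,fy=7,interpolation=cv2.INTER_CUBIC))
E
```

```text
17.25 [ 0.6313 -0.122   0.0467] [-0.7  0.8  0.6] 0.057
```

View pics/d1z.png

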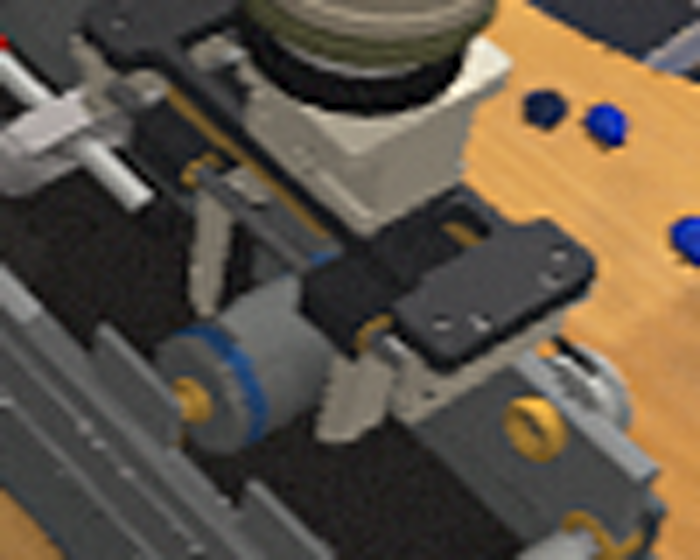

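View pics/d2z.png

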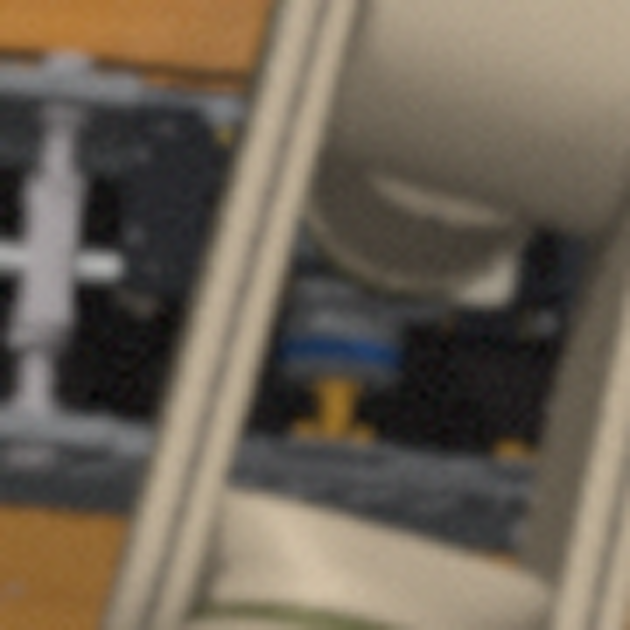

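jog_arm:
  targets:
    - [-4,0,0,0,0,0,0.38]
    - [-9,0,0,0,0,0,0.38]
    - [-14,0,0,0,0,0,0.3]
    - [-16,10,10,0,0,0,0.2]
    - [-16,18,20,0,0,0,0.2]

```text
t: 17.98
tool_pos: [0.554, -0.0248, 0.2006]
orientation: [-1.154, 1.247, 1.158]
force: [0.4, 1.3, 0.9]
opening: 0.0738
```

```bash
python3 - <<'E'
from h import *
st()
o=[.4472,.3964];print(rel([*o,.15],down(-.102+np.pi/2)))
a=snap('scene','d3.png')
cv2.imwrite('pics/d3z.png',cv2.resize(a['frame'][180:290,290:400,::-1],None,fx=7,fy=7,interpolation=cv2.INTER_CUBIC)[:600])
E
```

```text
17.98 [ 0.554  -0.0248  0.2006] [0.4 1.3 0.9] 0.0738
([5.07, 13.69, 41.24], [1.7, -0.1, -0.2])
```

View pics/d3z.png

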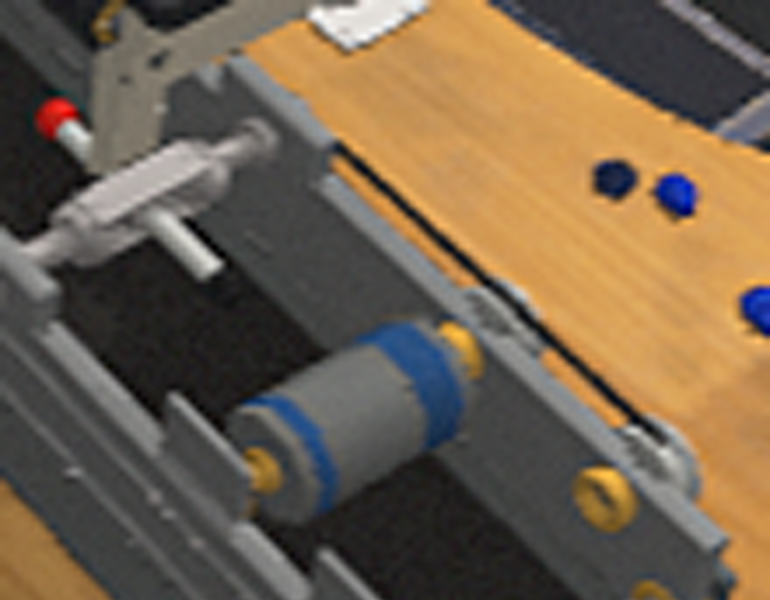

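jog_arm:
  targets:
    - [1,3,10,1.7,0,0,0.2]
    - [5,13.7,41.2,1.7,0,0,0.2]
    - [5,13.7,41.2,1.7,0,0,0.2]
    - [5,13.7,41.2,1.7,0,0,0.2]
    - [5,13.7,41.2,1.7,0,0,0.2]

```text
t: 18.65
tool_pos: [0.4737, 0.277, 0.1661]
orientation: [-1.13, 1.26, 1.144]
force: [1.4, 0.6, 0.4]
opening: 0.0744
```

jog_arm:
  targets:
    - [0,0,12,0,0,0,0.2]
    - [0,0,12,0,0,0,0.2]

```text
t: 18.9
tool_pos: [0.4852, 0.3986, 0.1665]
orientation: [-1.13, 1.259, 1.144]
force: [0.8, -0.3, 0.9]
opening: 0.0744
```

```bash
python3 - <<'E'
from h import *
st()
o=[.4472,.3964];print(rel([*o,.09],down(-.102+np.pi/2)))
a=snap('scene','e1.png')
cv2.imwrite('pics/e1z.png',cv2.resize(a['frame'][120:230,130:270,::-1],None,fx=5,fy=5,interpolation=cv2.INTER_CUBIC))
E
```

```text
18.9 [0.4852 0.3986 0.1665] [ 0.8 -0.3  0.9] 0.0744
([7.69, 3.69, -0.61], [0.2, 0.1, -0.5])
```

View pics/e1z.png

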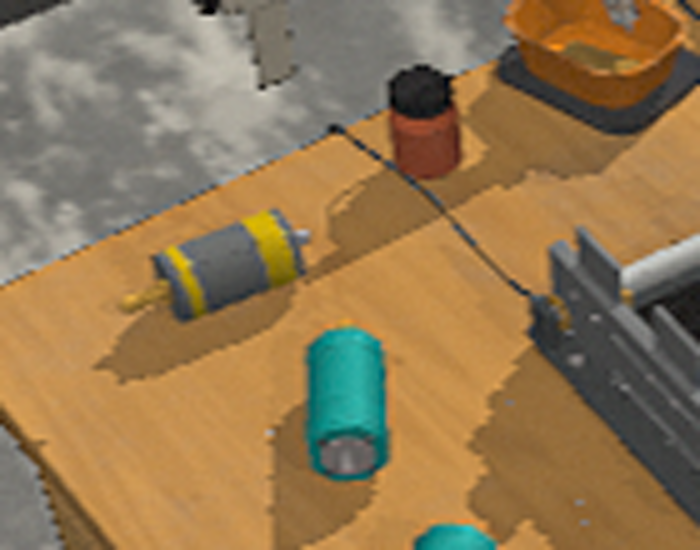

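jog_arm:
  targets:
    - [2,3.7,-0.6,0,0,-0.5,0.2]
    - [7.5,3.7,-0.6,0,0,-0.5,0.2]
    - [7.5,3.7,-0.6,0,0,-0.5,0.2]
    - [7.5,3.7,-0.6,0,0,-0.5,0.2]

```text
t: 19.45
tool_pos: [0.4468, 0.4029, 0.0922]
orientation: [-1.133, 1.25, 1.141]
force: [0.1, 0.4, 0.7]
opening: 0.0744
```

```bash
python3 - <<'E'
from h import *
st()
o=[.4472,.3964];print(rel([*o,.007],down(-.102+np.pi/2)))
E
```

```text
19.45 [0.4468 0.4029 0.0922] [0.1 0.4 0.7] 0.0744
([8.52, -0.11, -0.69], [0.3, 0.3, -0.1])
```

jog_arm:
  targets:
    - [0,-0.1,-0.7,0,0,0,0.2]
    - [4,-0.1,-0.7,0.3,0.3,0,0.2]
    - [8.5,-0.1,-0.7,0.3,0.3,0,0.2]
    - [8.5,-0.1,-0.7,0.3,0.3,0,0.2]
    - [8.5,-0.1,-0.7,0.3,0.3,0,0.2]

```text
t: 20.08
tool_pos: [0.4488, 0.3971, 0.0099]
orientation: [-1.132, 1.253, 1.134]
force: [0.3, 0.4, 0.3]
opening: 0.0747
```

jog_arm:
  targets:
    - [0,0,0,0,0,0,1]
    - [0,0,0,0,0,0,1]
    - [0,0,0,0,0,0,1]
    - [0,0,0,0,0,0,1]
  squeeze: 40

```text
t: 20.58
tool_pos: [0.449, 0.397, 0.0104]
orientation: [-1.133, 1.253, 1.134]
force: [-0.6, -1.6, 4.6]
opening: 0.0441
```

jog_arm:
  targets:
    - [-5,0,0,0,0,0,1]
    - [-10,0,0,0,0,0,1]
    - [-15,0,0,0,0,0,1]
    - [-15,0,0,0,0,0,1]

```text
t: 21.08
tool_pos: [0.451, 0.3985, 0.1655]
orientation: [-1.132, 1.244, 1.132]
force: [1.2, 0.4, -4.0]
opening: 0.0435
```

```bash
python3 - <<'E'
from h import *
st();mount(.018,.117,.15,dx=.0018,up=.0116)
E
```

```text
21.07 [0.451  0.3985 0.1655] [ 1.2  0.4 -4. ] 0.0435
[0.6594 0.111  0.1384] ([2.67, -23.64, -26.51], [-1.8, 0.5, 0.4])
```

jog_arm:
  targets:
    - [0,-4,-4.5,-1.8,0.5,0.4,1]
    - [0,-8,-9,-1.8,0.5,0.4,1]
    - [0,-12,-13.5,-1.8,0.5,0.4,1]
    - [0,-16,-18,-1.8,0.5,0.4,1]
    - [0,-20,-22.4,-1.8,0.5,0.4,1]

```text
t: 21.7
tool_pos: [0.6267, 0.1534, 0.1621]
orientation: [-1.156, 1.245, 1.159]
force: [-0.1, 0.3, -4.0]
opening: 0.0438
```

jog_arm:
  targets:
    - [0,-2,-3,0,0,0,1]
    - [0,-3.6,-4.1,0,0,0,1]
    - [0,-3.6,-4.1,0,0,0,1]
    - [0,-3.6,-4.1,0,0,0,1]

```text
t: 22.2
tool_pos: [0.6584, 0.1107, 0.1602]
orientation: [-1.155, 1.247, 1.161]
force: [0.2, -0.7, -3.7]
opening: 0.0435
```

```bash
python3 - <<'E'
from h import *
st();mount(.016,.117,.098,dx=.0018,up=.0116)
E
```

```text
22.2 [0.6584 0.1107 0.1602] [ 0.2 -0.7 -3.7] 0.0435
[0.6574 0.1111 0.0864] ([7.38, 0.06, 0.05], [0.0, -0.1, -0.3])
```

jog_arm:
  targets:
    - [2.5,0.05,0.05,0,0,-0.3,1]
    - [5,0.05,0.05,0,0,-0.3,1]
    - [7.3,0.05,0.05,0,0,-0.3,1]
    - [7.3,0.05,0.05,0,0,-0.3,1]
    - [7.3,0.05,0.05,0,0,-0.3,1]

```text
t: 22.82
tool_pos: [0.6575, 0.1119, 0.0881]
orientation: [-1.159, 1.242, 1.158]
force: [0.2, 0.6, -3.7]
opening: 0.0439
```

```bash
python3 - <<'E'
from h import *
st();mount(.009,.117,.097,dx=.0018,up=.0116)
a=snap('scene','e5.png')
cv2.imwrite('pics/e5z.png',cv2.resize(a['frame'][130:240,230:340,::-1],None,fx=5.4,fy=5.4,interpolation=cv2.INTER_CUBIC))
b=snap('top','e6.png')
cv2.imwrite('pics/e6z.png',cv2.resize(b['frame'][120:220,190:310,::-1],None,fx=5,fy=5,interpolation=cv2.INTER_CUBIC))
E
```

```text
22.82 [0.6575 0.1119 0.0881] [ 0.2  0.6 -3.7] 0.0439
[0.6505 0.1116 0.0854] ([0.27, 0.7, -0.07], [0.1, -0.1, -0.0])
```

View pics/e5z.png

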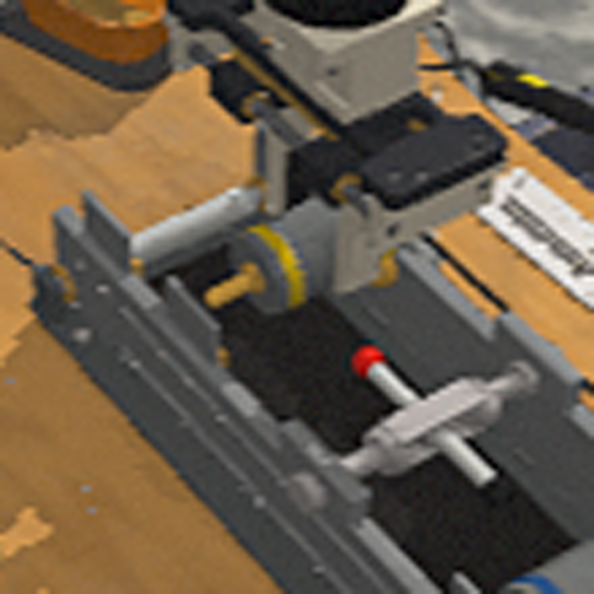

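View pics/e6z.png

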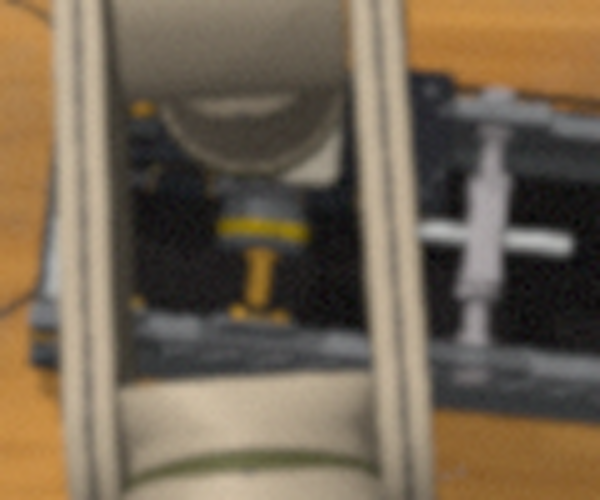

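jog_arm:
  targets:
    - [0.1,0.3,-0.05,0,0,0,1]
    - [0.2,0.6,-0.05,0,0,0,1]
    - [0.2,0.8,-0.05,0,0,0,1]
    - [0.2,0.8,-0.05,0,0,0,1]

```text
t: 23.42
tool_pos: [0.6506, 0.1116, 0.0871]
orientation: [-1.16, 1.24, 1.155]
force: [3.8, -0.2, -3.4]
opening: 0.0437
```

jog_arm:
  targets:
    - [0,0.4,0,0,0,0,1]
    - [0,0.8,0,0,0,0,1]
    - [0,1.2,0,0,0,0,1]
    - [0,1.25,0,0,0,0,1]
    - [0,1.25,0,0,0,0,1]

```text
t: 24.05
tool_pos: [0.6394, 0.1123, 0.0875]
orientation: [-1.161, 1.238, 1.153]
force: [9.5, 0.8, -6.2]
opening: 0.0434
```

```bash
python3 - <<'E'
from h import *
st();mount(-.003,.117,.0615,dx=.0018,up=.0116)
E
```

```text
24.05 [0.6394 0.1123 0.0875] [ 9.5  0.8 -6.2] 0.0434
[0.6385 0.1125 0.0499] ([3.76, 0.11, 0.01], [0.1, -0.0, 0.3])
```

jog_arm:
  targets:
    - [0.8,0.15,-0.03,0,0,0.3,1]
    - [1.6,0.15,-0.03,0,0,0.3,1]
    - [2.4,0.15,-0.03,0,0,0.3,1]
    - [2.4,0.15,-0.03,0,0,0.3,1]

```text
t: 24.55
tool_pos: [0.6399, 0.1121, 0.0648]
orientation: [-1.16, 1.238, 1.154]
force: [7.8, -0.4, -2.6]
opening: 0.0436
```

```bash
python3 - <<'E'
from h import *
st();mount(-.002,.117,.0615,dx=.0018,up=.0116)
E
```

```text
24.55 [0.6399 0.1121 0.0648] [ 7.8 -0.4 -2.6] 0.0436
[0.6395 0.1124 0.0499] ([1.49, 0.05, 0.03], [0.1, -0.0, 0.3])
```

jog_arm:
  targets:
    - [0,0.25,0.03,0,0,0.3,1]
    - [0.7,0.25,0.03,0,0,0.3,1]
    - [1.4,0.25,0.03,0,0,0.3,1]
    - [1.5,0.25,0.03,0,0,0.3,1]
    - [1.5,0.25,0.03,0,0,0.3,1]

```text
t: 25.18
tool_pos: [0.6394, 0.1125, 0.0511]
orientation: [-1.159, 1.238, 1.155]
force: [8.6, 0.5, -3.4]
opening: 0.0432
```

```bash
python3 - <<'E'
from h import *
st();mount(-.002,.117,.061,dx=.0018,up=.0116)
b=snap('top','e8.png')
cv2.imwrite('pics/e8z.png',cv2.resize(b['frame'][120:220,190:310,::-1],None,fx=5,fy=5,interpolation=cv2.INTER_CUBIC))
E
```

```text
25.18 [0.6394 0.1125 0.0511] [ 8.6  0.5 -3.4] 0.0432
[0.6395 0.1124 0.0494] ([0.17, -0.01, -0.01], [0.0, 0.0, 0.2])
```

View pics/e8z.png

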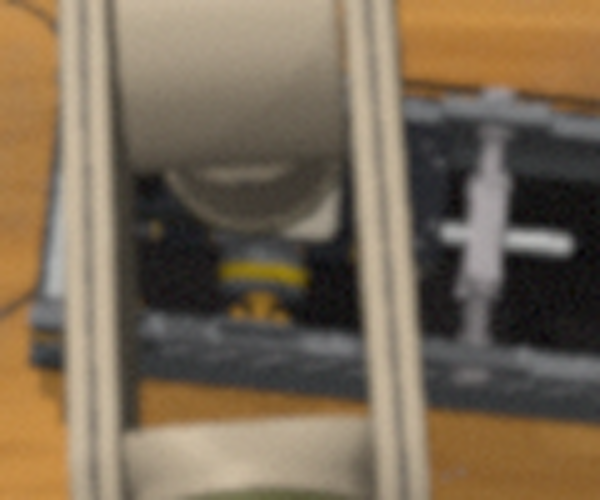

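jog_arm:
  targets:
    - [0.1,-0.3,0,0,0,0,1]
    - [0.1,-0.6,0,0,0,0,1]
    - [0.1,-0.9,0,0,0,0,1]
    - [0.1,-0.9,0,0,0,0,1]

```text
t: 25.72
tool_pos: [0.6482, 0.1119, 0.0502]
orientation: [-1.159, 1.239, 1.155]
force: [2.1, 0.5, -1.8]
opening: 0.0436
```

jog_arm:
  targets:
    - [0,-0.15,0,0,0,0,1]
    - [0,-0.25,0,0,0,0,1]
    - [0,-0.25,0,0,0,0,1]

```text
t: 26.1
tool_pos: [0.6487, 0.1119, 0.0499]
orientation: [-1.157, 1.242, 1.158]
force: [-9.1, -1.1, 4.8]
opening: 0.0436
```

jog_arm:
  targets:
    - [0,0.1,0,0,0,0,1]
    - [0,0.1,0,0,0,0,1]
    - [0,0.1,0,0,0,0,0.45]
    - [0,0.1,0,0,0,0,0.38]
    - [0,0.1,0,0,0,0,0.38]

```text
t: 26.72
tool_pos: [0.6476, 0.112, 0.05]
orientation: [-1.157, 1.242, 1.158]
force: [0.5, 0.0, -0.2]
opening: 0.0576
```

jog_arm:
  targets:
    - [-4,0,0,0,0,0,0.38]
    - [-9,0,0,0,0,0,0.38]
    - [-14,0,0,0,0,0,0.38]
    - [-20,6,0,0,0,0,0.4]
    - [-20,20,10,0,0,0,0.5]

```text
t: 27.35
tool_pos: [0.5554, 0.1515, 0.2444]
orientation: [-1.157, 1.237, 1.151]
force: [0.3, 1.1, -1.0]
opening: 0.05
```

jog_arm:
  targets:
    - [0,15,18,0,0,0,0.5]
    - [0,15,18,0,0,0,0.5]
    - [0,15,18,0,0,0,0.5]

```text
t: 27.72
tool_pos: [0.4438, 0.3064, 0.2434]
orientation: [-1.157, 1.236, 1.15]
force: [1.3, 0.8, -1.3]
opening: 0.0466
```

```bash
python3 - <<'E'
from ov import *
from h import *
st()
a=snap('scene','f1.png');b=snap('top','f2.png')
p=CAR
overlay(a,p,0.0,'f1z.png',(220,145,400,310),4.4,.0636)
cv2.imwrite('pics/f2z.png',cv2.resize(b['frame'][120:220,190:385,::-1],None,fx=4.1,fy=4.1,interpolation=cv2.INTER_CUBIC))
cv2.imwrite('pics/f1r.png',cv2.resize(a['frame'][145:310,220:400,::-1],None,fx=4.4,fy=4.4,interpolation=cv2.INTER_CUBIC)[:600])
E
```

```text
27.73 [0.4438 0.3064 0.2434] [ 1.3  0.8 -1.3] 0.0466
```

View pics/f1r.png

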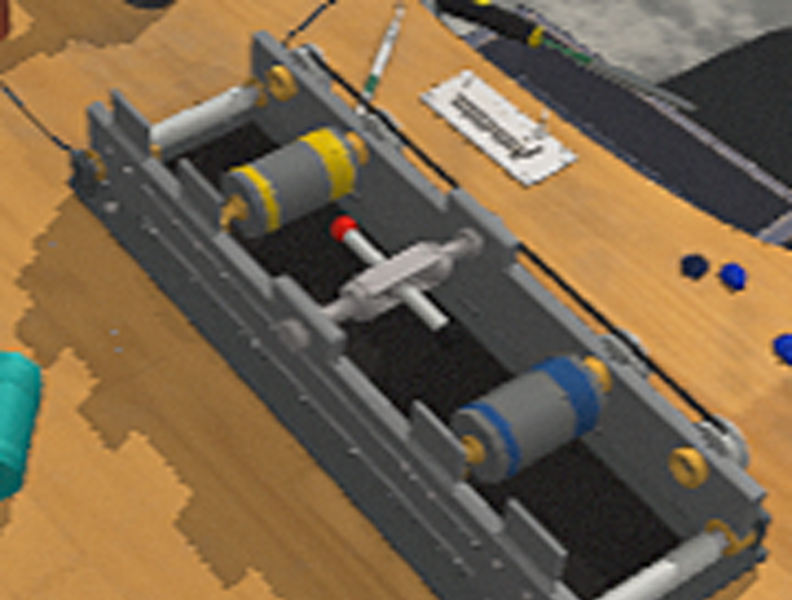

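View pics/f2z.png

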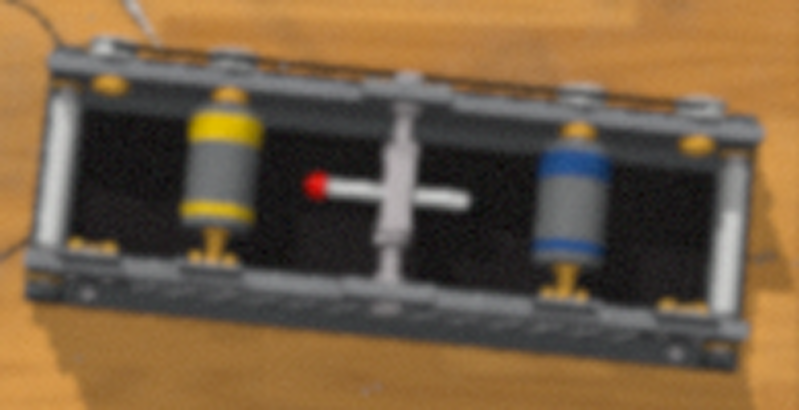

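View pics/f1.png

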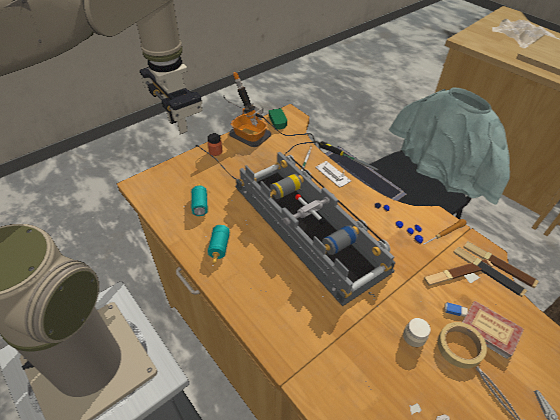

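```bash
python3 - <<'E'
from h import *
cs=optics.read_camera('scene');ct=optics.read_camera('top')
P=lambda u,v,f,o:((u+.5)/f-.5+o[0],(v+.5)/f-.5+o[1])
print(tri(cs,P(343,229,4.4,(220,145)),ct,P(317,185,4.1,(190,120))), w2([0,.052,.076]))
R=w2([0,.052,.076]);print(rel([R[0]-.001,R[1],.18],down(CAR[2])))
E
```

```text
(array([0.63586592, 0.04864854, 0.07471869]), np.float64(0.000817073487765009)) [0.63508371 0.04756936 0.076     ]
([6.42, -20.68, -24.46], [90.0, 0.4, 0.2])
```

jog_arm:
  targets:
    - [3,-10,-12,45,0,0,0.5]
    - [6,-20.7,-24.5,90,0,0,0.6]
    - [6,-20.7,-24.5,90,0,0,0.6]
    - [6,-20.7,-24.5,90,0,0,0.6]
    - [6,-20.7,-24.5,90,0,0,0.6]

```text
t: 28.55
tool_pos: [0.6282, 0.0532, 0.1861]
orientation: [-0.433, 1.52, 0.431]
force: [0.7, -0.1, 0.2]
opening: 0.037
```

jog_arm:
  targets:
    - [0,0,0,36,0,0,0.6]
    - [0,0,0,36,0,0,0.6]
    - [0,0,0,36,0,0,0.6]
    - [0,0,0,36,0,0,0.6]

```text
t: 29.05
tool_pos: [0.6284, 0.0507, 0.1858]
orientation: [0.066, 1.563, -0.065]
force: [0.0, -0.4, 0.3]
opening: 0.0373
```

```bash
python3 lead.py 0 0 1
```

```text
0.0 [12.64, -0.28, 0.52] [-0.7, 0.4, -0.0]
[0.62844406 0.05073092 0.18582013] [ 0.0466652  -0.4179889   0.33886103] 0.03730793607693263
```

jog_arm:
  targets:
    - [2,-0.28,0.5,-0.7,0,0,0.6]
    - [7,-0.28,0.5,-0.7,0,0,0.6]
    - [12.6,-0.28,0.5,-0.7,0,0,0.6]
    - [12.6,-0.28,0.5,-0.7,0,0,0.6]
    - [12.6,-0.28,0.5,-0.7,0,0,0.6]

```text
t: 29.68
tool_pos: [0.6348, 0.0468, 0.061]
orientation: [0.056, 1.563, -0.055]
force: [0.3, -0.1, 0.5]
opening: 0.0372
```

jog_arm:
  targets:
    - [0.2,0,0,0,0,0,1]
    - [0.2,0,0,0,0,0,1]
    - [0.2,0,0,0,0,0,1]
  squeeze: 30

```text
t: 30.05
tool_pos: [0.6347, 0.0469, 0.0604]
orientation: [0.056, 1.563, -0.055]
force: [-6.3, 0.4, 4.9]
opening: 0.014
```

```bash
python3 lead.py 0.2 1.0 5
```

```text
0.2 [-0.95, -0.04, -0.04] [0.0, 0.4, -0.0]
0.4 [-1.94, -0.34, -0.03] [0.0, 0.4, -0.0]
0.6 [-2.85, -0.84, -0.02] [0.0, 0.4, -0.0]
0.8 [-3.64, -1.51, -0.02] [0.0, 0.4, -0.0]
1.0 [-4.29, -2.32, -0.01] [0.0, 0.4, -0.0]
[0.63468581 0.04687077 0.06037496] [-6.27507203  0.41390439  4.87185948] 0.013992089466442037
```

jog_arm:
  targets:
    - [-0.95,-0.04,-0.1,0,0.4,0,1]
    - [-1.94,-0.34,-0.1,0,0.4,0,1]
    - [-2.85,-0.84,-0.1,0,0.4,0,1]
    - [-3.64,-1.51,-0.1,0,0.4,0,1]
    - [-4.29,-2.32,-0.1,0,0.4,0,1]

```text
t: 30.68
tool_pos: [0.6327, 0.0241, 0.1043]
orientation: [0.056, 1.567, -0.054]
force: [5.4, 1.0, -6.3]
opening: 0.0139
```

```bash
python3 lead.py 1.2 2.0 5
```

```text
1.2 [-0.36, -0.97, -0.01] [0.0, 0.2, -0.1]
1.4 [-0.64, -1.97, -0.01] [0.0, 0.2, -0.1]
1.6 [-0.72, -3.0, -0.01] [0.0, 0.2, -0.1]
1.8 [-0.59, -4.03, -0.01] [0.0, 0.2, -0.1]
2.0 [-0.25, -5.02, -0.01] [0.0, 0.2, -0.1]
[0.6326813  0.02414698 0.10433373] [ 5.38387447  0.99957179 -6.26717089] 0.013857590708506385
```

jog_arm:
  targets:
    - [-0.36,-0.97,0,0,0.2,0,1]
    - [-0.64,-1.97,0,0,0.2,0,1]
    - [-0.72,-3.0,0,0,0.2,0,1]
    - [-0.59,-4.03,0,0,0.2,0,1]
    - [-0.25,-5.02,0,0,0.2,0,1]

```text
t: 31.3
tool_pos: [0.6296, -0.0263, 0.1089]
orientation: [0.056, 1.569, -0.054]
force: [0.2, 0.1, -1.0]
opening: 0.0019
```

```bash
python3 lead.py 2.2 3.0 5
```

```text
2.2 [0.73, -0.86, -0.06] [0.1, 0.0, -0.1]
2.4 [1.42, -1.64, -0.06] [0.1, 0.0, -0.1]
2.6 [2.25, -2.26, -0.06] [0.1, 0.0, -0.1]
2.8 [3.19, -2.71, -0.06] [0.1, 0.0, -0.1]
3.0 [4.2, -2.96, -0.06] [0.1, 0.0, -0.1]
[ 0.6296125  -0.02625035  0.10887892] [ 0.24184256  0.14427679 -0.96129021] 0.001923285612599559
```

```bash
python3 - <<'E'
from h import *
a=snap('scene','g1.png')
cv2.imwrite('pics/g1z.png',cv2.resize(a['frame'][150:260,260:400,::-1],None,fx=5,fy=5,interpolation=cv2.INTER_CUBIC))
for th in (1,1.3,1.6,1.9): print(th,(proj(a,w2([0,.052*np.cos(th),.076+.052*np.sin(th)]))+.5-[260,150])*5)
E
```

```text
1 [223.25694889 204.27112153]
1.3 [240.79260869 211.48242206]
1.6 [259.58253216 226.42617831]
1.9 [277.7998502  247.82705038]
```

View pics/g1z.png

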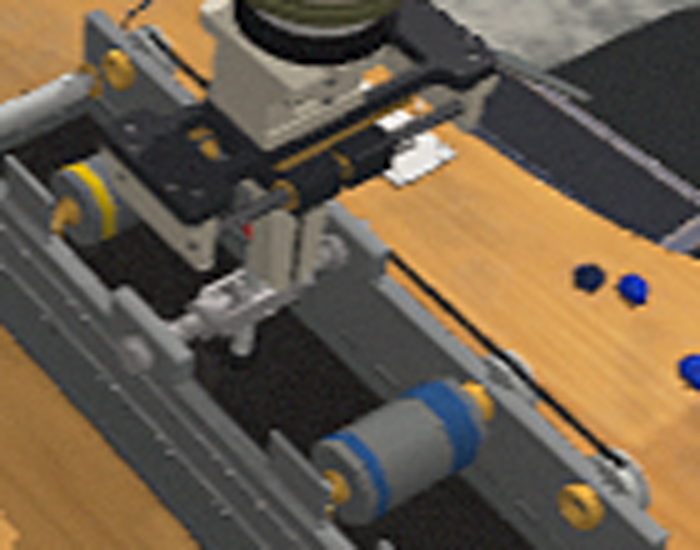

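jog_arm:
  targets:
    - [-3,0,0,0,0,0,0.5]
    - [-5,0,0,0,0,0,0.5]
    - [-5,3.3,0.1,0,0,0,0.6]
    - [-5,3.3,0.1,0,0,0,0.6]
  squeeze: 45

```text
t: 31.85
tool_pos: [0.6329, 0.0071, 0.1586]
orientation: [0.055, 1.569, -0.053]
force: [-0.1, -0.2, -0.6]
opening: 0.035
```

```bash
python3 lead.py 1.4 1.5 2; python3 - <<'E'
from h import *
a=snap('scene','g2.png')
cv2.imwrite('pics/g2z.png',cv2.resize(a['frame'][150:260,260:400,::-1],None,fx=5,fy=5,interpolation=cv2.INTER_CUBIC))
E
```

```text
1.4 [4.79, -0.28, -0.15] [0.1, 0.1, -0.1]
1.5 [4.72, -0.79, -0.16] [0.1, 0.1, -0.1]
[0.63289889 0.00711666 0.15861418] [-0.10642915 -0.15280061 -0.6139606 ] 0.03499789342411588
```

View pics/g2z.png

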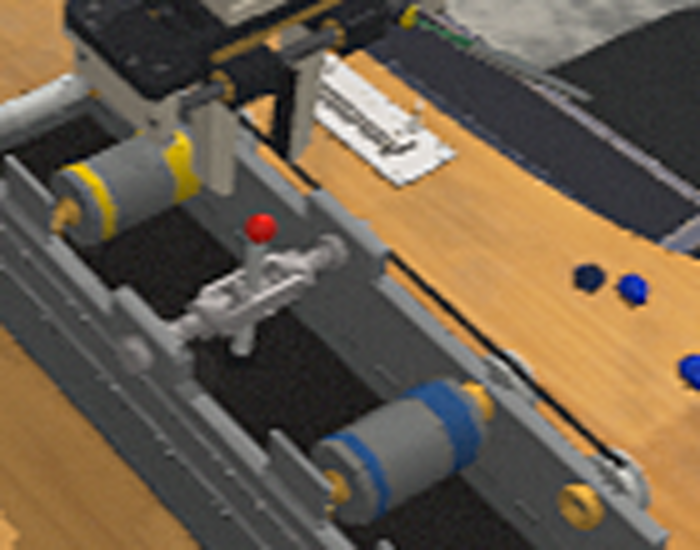

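jog_arm:
  targets:
    - [0,-1.35,-0.15,0,0,0,0.6]
    - [2,-1.35,-0.15,0,0,0,0.6]
    - [5,-1.35,-0.15,0,0,0,0.6]
    - [5,-1.35,-0.15,0,0,0,0.6]
    - [5,-1.35,-0.15,0,0,0,1]

```text
t: 32.52
tool_pos: [0.6301, -0.0077, 0.1081]
orientation: [0.055, 1.57, -0.054]
force: [0.2, -0.2, -0.4]
opening: 0.0311
```

jog_arm:
  targets:
    - [0,0,0,0,0,0,1]
    - [0,0,0,0,0,0,1]
    - [0,0,0,0,0,0,1]

```text
t: 32.9
tool_pos: [0.6305, -0.0077, 0.1094]
orientation: [0.055, 1.569, -0.054]
force: [-4.3, -0.2, 6.1]
opening: 0.0137
```

```bash
sed -i 's/-.0165/-.0185/' lead.py; python3 lead.py 1.75 2.35 5
```

```text
1.75 [0.07, -0.58, -0.01] [0.1, 0.1, -0.0]
1.9 [0.27, -1.34, -0.01] [0.1, 0.1, -0.0]
2.05 [0.58, -2.05, -0.02] [0.1, 0.1, -0.0]
2.2 [0.99, -2.72, -0.02] [0.1, 0.1, -0.0]
2.35 [1.49, -3.31, -0.02] [0.1, 0.1, -0.0]
[ 0.63046948 -0.00774751  0.10940935] [-4.28302552 -0.19310084  6.12393067] 0.013688425793364916
```

jog_arm:
  targets:
    - [0.07,-0.58,-0.05,0,0,0,1]
    - [0.27,-1.34,-0.05,0,0,0,1]
    - [0.58,-2.05,-0.05,0,0,0,1]
    - [0.99,-2.72,-0.05,0,0,0,1]
    - [1.49,-3.31,-0.05,0,0,0,1]

```text
t: 33.52
tool_pos: [0.6281, -0.0413, 0.0961]
orientation: [0.054, 1.568, -0.054]
force: [-5.9, 1.2, 8.9]
opening: 0.0139
```

```bash
python3 lead.py 2.5 3.3 5; python3 - <<'E'
from h import *
a=snap('scene','g3.png')
cv2.imwrite('pics/g3z.png',cv2.resize(a['frame'][150:260,260:400,::-1],None,fx=5,fy=5,interpolation=cv2.INTER_CUBIC))
for th in (1.6,1.9,2.2,2.4): print(th,(proj(a,w2([0,.052*np.cos(th),.076+.052*np.sin(th)]))+.5-[260,150])*5)
E
```

```text
2.5 [0.75, -0.46, -0.01] [0.1, 0.1, -0.0]
2.7 [1.63, -0.99, -0.02] [0.1, 0.1, -0.0]
2.9 [2.61, -1.34, -0.02] [0.1, 0.1, -0.0]
3.1 [3.64, -1.49, -0.02] [0.1, 0.1, -0.0]
3.3 [4.68, -1.43, -0.02] [0.1, 0.1, -0.0]
[ 0.62807977 -0.04128118  0.09607483] [-5.90133911  1.24272802  8.92692425] 0.013850280023986014
1.6 [259.58253216 226.42617831]
1.9 [277.7998502  247.82705038]
2.2 [293.60413884 273.64234628]
2.4 [301.98851585 292.0423749 ]
```

View pics/g3z.png

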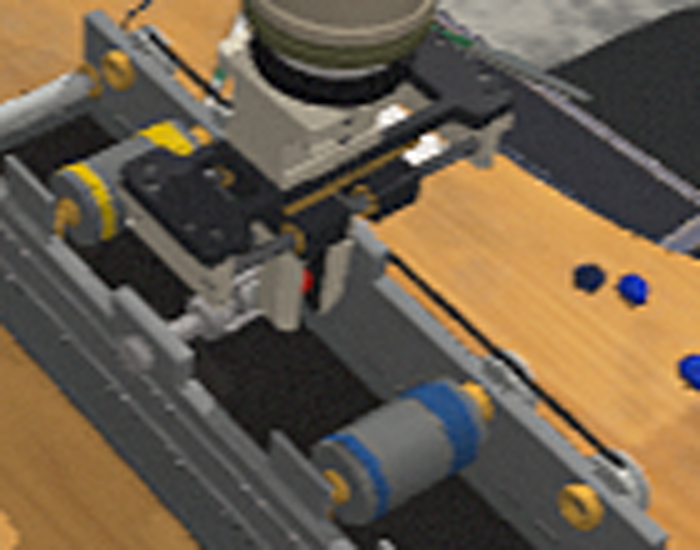

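jog_arm:
  targets:
    - [0.75,-0.46,-0.06,0,0,0,1]
    - [1.63,-0.99,-0.06,0,0,0,1]
    - [2.61,-1.34,-0.06,0,0,0,1]
    - [3.64,-1.49,-0.06,0,0,0,1]
    - [4.68,-1.43,-0.06,0,0,0,1]

```text
t: 34.2
tool_pos: [0.6268, -0.0584, 0.0493]
orientation: [0.053, 1.567, -0.057]
force: [-3.6, -3.7, 6.2]
opening: 0.0137
```

```bash
python3 lead.py 3.45 3.9 4
```

```text
3.45 [0.76, 0.47, -0.0] [0.0, 0.2, 0.1]
3.6 [1.48, 0.77, -0.0] [0.0, 0.2, 0.1]
3.75 [2.15, 1.16, -0.01] [0.0, 0.2, 0.1]
3.9 [2.75, 1.66, -0.01] [0.0, 0.2, 0.1]
[ 0.62675257 -0.05841061  0.04930656] [-3.64447892 -3.6819494   6.15136378] 0.013733310149954206
```

jog_arm:
  targets:
    - [0.76,0.47,0,0,0,0,1]
    - [1.48,0.77,0,0,0,0,1]
    - [2.15,1.16,0,0,0,0,1]
    - [2.7,1.7,0,0,0,0,1]
    - [2.7,1.7,0,0,0,0,1]

```text
t: 34.83
tool_pos: [0.6278, -0.0434, 0.0215]
orientation: [0.052, 1.567, -0.06]
force: [0.2, -5.6, -4.1]
opening: 0.0136
```

jog_arm:
  targets:
    - [0,0,0,0,0,0,0.6]
    - [0,0,0,0,0,0,0.6]
    - [-5,-0.5,0,0,0,0,0.6]
    - [-10,-0.5,0,0,0,0,0.6]
    - [-14,-0.5,0,0,0,0,0.6]

```text
t: 35.45
tool_pos: [0.6278, -0.0476, 0.1643]
orientation: [0.051, 1.565, -0.059]
force: [-0.6, -0.4, -0.3]
opening: 0.0375
```

```bash
python3 - <<'E'
from h import *
st()
a=snap('scene','g4.png')
cv2.imwrite('pics/g4z.png',cv2.resize(a['frame'][150:260,260:400,::-1],None,fx=5,fy=5,interpolation=cv2.INTER_CUBIC))
for th in (3.3,3.6,3.9,4.0): print(th,(proj(a,w2([0,.052*np.cos(th),.076+.052*np.sin(th)]))+.5-[260,150])*5,(proj(a,w2([0,-.052*np.cos(th),.076-.052*np.sin(th)]))+.5-[260,150])*5)
E
```

```text
35.45 [ 0.6278 -0.0476  0.1643] [-0.6 -0.4 -0.3] 0.0375
3.3 [310.23350332 363.4519329 ] [192.92309623 225.92251137]
3.6 [301.95101427 376.21363425] [199.66769805 211.67061703]
3.9 [289.30111722 381.29983914] [211.14516285 204.39998741]
4.0 [284.32735549 381.24054226] [215.88675964 203.70642293]
```

View pics/g4z.png

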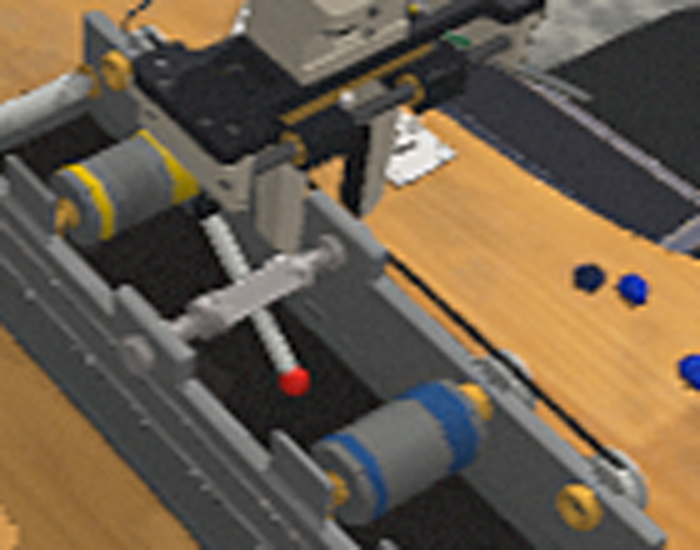

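```bash
python3 lead.py 0.66 0.66 1
```

```text
0.66 [8.09, 8.51, -0.4] [0.0, 0.8, 0.3]
[ 0.63047899 -0.04797702  0.17077907] [ 1.85582998 -0.20820494  4.82209206] 0.03702064756208792
```

jog_arm:
  targets:
    - [0,4,-0.2,0,0.8,0,0.6]
    - [0,8.5,-0.4,0,0.8,0,0.6]
    - [0,8.5,-0.4,0,0.8,0,0.6]
    - [0,8.5,-0.4,0,0.8,0,0.6]

```text
t: 36.0
tool_pos: [0.6324, 0.037, 0.1701]
orientation: [0.05, 1.571, -0.059]
force: [-0.1, -0.7, -0.3]
opening: 0.0372
```

```bash
python3 lead.py 0.66 0.66 1
```

```text
0.66 [8.07, 0.02, 0.12] [0.1, -0.0, 0.3]
[0.63244158 0.0370485  0.17012365] [-0.09057827 -0.73205849 -0.30993726] 0.037225323560155545
```

jog_arm:
  targets:
    - [4,0,0.05,0,0,0.3,0.6]
    - [8.1,0,0.05,0,0,0.3,0.6]
    - [8.1,0,0.05,0,0,0.3,0.6]
    - [8.1,0,0.05,0,0,0.3,1]
    - [8.1,0,0.05,0,0,0.3,1]
  squeeze: 45

```text
t: 36.62
tool_pos: [0.6346, 0.0362, 0.0919]
orientation: [0.055, 1.567, -0.056]
force: [0.2, 0.1, 0.3]
opening: 0.0218
```

jog_arm:
  targets:
    - [0,0,0,0,0,0,1]
    - [0,0,0,0,0,0,1]

```text
t: 36.88
tool_pos: [0.6338, 0.0361, 0.0926]
orientation: [0.054, 1.569, -0.056]
force: [-5.7, -0.2, 0.6]
opening: 0.0136
```

```bash
python3 lead.py 0.8 1.4 5
```

```text
0.8 [-0.22, -0.42, -0.03] [0.0, 0.1, 0.1]
0.95 [-0.72, -1.02, -0.03] [0.0, 0.1, 0.1]
1.1 [-1.12, -1.69, -0.03] [0.0, 0.1, 0.1]
1.25 [-1.42, -2.41, -0.03] [0.0, 0.1, 0.1]
1.4 [-1.61, -3.17, -0.03] [0.0, 0.1, 0.1]
[0.63377265 0.03605081 0.0925847 ] [-5.73341259 -0.2033489   0.55352362] 0.013609176526191527
```

jog_arm:
  targets:
    - [-0.45,-0.42,-0.08,0,0,0,1]
    - [-0.95,-1.02,-0.08,0,0,0,1]
    - [-1.35,-1.69,-0.08,0,0,0,1]
    - [-1.65,-2.41,-0.08,0,0,0,1]
    - [-1.85,-3.17,-0.08,0,0,0,1]

```text
t: 37.5
tool_pos: [0.6314, 0.005, 0.1124]
orientation: [0.055, 1.567, -0.054]
force: [2.9, 5.0, -3.4]
opening: 0.0135
```

```bash
sed -i 's/-.0185/-.0165/' lead.py;python3 lead.py 1.5 2.1 5
```

```text
1.5 [0.1, -0.56, -0.01] [0.1, 0.2, -0.0]
1.65 [0.1, -1.34, -0.01] [0.1, 0.2, -0.0]
1.8 [0.22, -2.11, -0.02] [0.1, 0.2, -0.0]
1.95 [0.46, -2.86, -0.02] [0.1, 0.2, -0.0]
2.1 [0.8, -3.56, -0.02] [0.1, 0.2, -0.0]
[0.63137677 0.00496655 0.11238807] [ 2.9495944   4.9634038  -3.37108722] 0.01350766623598979
```

jog_arm:
  targets:
    - [0.05,-0.56,0,0,0.2,0,1]
    - [0.05,-1.34,0,0,0.2,0,1]
    - [0.17,-2.11,0,0,0.2,0,1]
    - [0.4,-2.86,0,0,0.2,0,1]
    - [0.75,-3.56,0,0,0.2,0,1]

```text
t: 38.12
tool_pos: [0.629, -0.0314, 0.1051]
orientation: [0.055, 1.57, -0.055]
force: [-0.4, -1.0, -0.0]
opening: 0.0004
```

```bash
python3 lead.py 2.25 3.05 5
```

```text
2.25 [0.51, -0.55, -0.04] [0.0, 0.0, -0.0]
2.45 [1.24, -1.29, -0.04] [0.0, 0.0, -0.0]
2.65 [2.1, -1.87, -0.04] [0.0, 0.0, -0.0]
2.85 [3.06, -2.27, -0.04] [0.0, 0.0, -0.0]
3.05 [4.08, -2.46, -0.04] [0.0, 0.0, -0.0]
[ 0.62904233 -0.03140529  0.10508435] [-0.3885873  -0.98454355 -0.02007751] 0.0004295563115174094
```

jog_arm:
  targets:
    - [-3,0,0,0,0,0,0.5]
    - [-5,0,0,0,0,0,0.5]
    - [-5,2,0,0,0,0,0.6]
    - [-5,2,0,0,0,0,0.6]

```text
t: 38.62
tool_pos: [0.6302, -0.0094, 0.1543]
orientation: [0.054, 1.571, -0.053]
force: [-0.2, 0.7, -0.5]
opening: 0.0349
```

```bash
sed -i 's/-.0165/-.0205/' lead.py; python3 - <<'E'
from h import *
st()
a=snap('scene','g5.png')
cv2.imwrite('pics/g5z.png',cv2.resize(a['frame'][150:260,260:400,::-1],None,fx=5,fy=5,interpolation=cv2.INTER_CUBIC))
for th in (1.3,1.6,1.9,2.2): print(th,(proj(a,w2([0,.052*np.cos(th),.076+.052*np.sin(th)]))+.5-[260,150])*5)
E
```

```text
38.62 [ 0.6302 -0.0094  0.1543] [-0.2  0.7 -0.5] 0.0349
1.3 [240.79260869 211.48242206]
1.6 [259.58253216 226.42617831]
1.9 [277.7998502  247.82705038]
2.2 [293.60413884 273.64234628]
```

View pics/g5z.png

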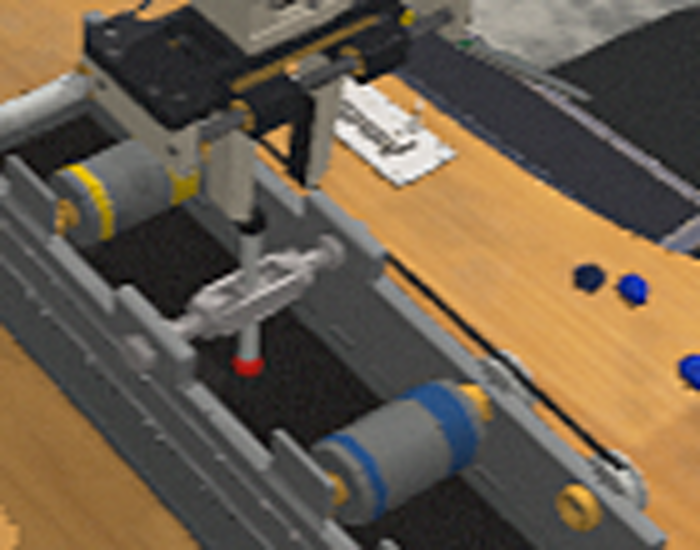

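```bash
python3 lead.py 1.5 1.5 1
```

```text
1.5 [4.64, 0.95, 0.05] [0.2, -0.1, -0.0]
[ 0.62980196 -0.01009946  0.15380315] [ 0.23653149 -0.39808308  0.40807979] 0.03629780792807096
```

jog_arm:
  targets:
    - [0,0.95,0,0,0,0,0.6]
    - [2,0.95,0,0,0,0,0.6]
    - [4.7,0.95,0,0,0,0,0.6]
    - [4.9,0.95,0,0,0,0,0.6]
    - [4.9,0.95,0,0,0,0,1]
  squeeze: 45

```text
t: 39.3
tool_pos: [0.6301, -0.0007, 0.1043]
orientation: [0.054, 1.573, -0.053]
force: [-0.6, 0.1, 1.4]
opening: 0.031
```

jog_arm:
  targets:
    - [0.1,0,0,0,0,0,1]
    - [0.1,0,0,0,0,0,1]
    - [0.1,0,0,0,0,0,1]

```text
t: 39.67
tool_pos: [0.6309, -0.0008, 0.1043]
orientation: [0.054, 1.571, -0.054]
force: [2.3, -0.2, 1.1]
opening: 0.0135
```

```bash
python3 lead.py 1.6 2.2 5
```

```text
1.6 [-0.32, -0.5, -0.01] [0.1, -0.0, -0.0]
1.75 [-0.24, -1.27, -0.01] [0.1, -0.0, -0.0]
1.9 [-0.04, -2.03, -0.01] [0.1, -0.0, -0.0]
2.05 [0.26, -2.74, -0.01] [0.1, -0.0, -0.0]
2.2 [0.67, -3.41, -0.01] [0.1, -0.0, -0.0]
[ 0.63088553 -0.00084452  0.1042889 ] [ 2.26155809 -0.18613085  1.10437185] 0.013491234784803283
```

jog_arm:
  targets:
    - [-0.03,-0.5,0,0,0,0,1]
    - [0.06,-1.27,0,0,0,0,1]
    - [0.26,-2.03,0,0,0,0,1]
    - [0.56,-2.74,0,0,0,0,1]
    - [0.97,-3.41,0,0,0,0,1]

```text
t: 40.3
tool_pos: [0.6285, -0.035, 0.096]
orientation: [0.054, 1.571, -0.053]
force: [-5.5, 2.3, 8.8]
opening: 0.0138
```

```bash
sed -i 's/-.0205/-.0235/' lead.py; python3 lead.py 2.35 3.15 5
```

```text
2.35 [0.65, -0.57, -0.01] [0.2, -0.0, -0.0]
2.55 [1.45, -1.24, -0.01] [0.2, -0.0, -0.0]
2.75 [2.37, -1.73, -0.01] [0.2, -0.0, -0.0]
2.95 [3.36, -2.03, -0.01] [0.2, -0.0, -0.0]
3.15 [4.39, -2.12, -0.01] [0.2, -0.0, -0.0]
[ 0.62847088 -0.03503521  0.09601411] [-5.47611431  2.33225375  8.84309166] 0.013796280950084117
```

jog_arm:
  targets:
    - [0.65,-0.57,-0.05,0,0,0,1]
    - [1.45,-1.24,-0.05,0,0,0,1]
    - [2.37,-1.73,-0.05,0,0,0,1]
    - [3.36,-2.03,-0.05,0,0,0,1]
    - [4.39,-2.12,-0.05,0,0,0,1]

```text
t: 40.92
tool_pos: [0.6266, -0.0594, 0.0536]
orientation: [0.052, 1.57, -0.057]
force: [-3.8, -7.5, 6.8]
opening: 0.0136
```

```bash
python3 lead.py 3.3 3.75 4
```

```text
3.3 [0.92, 0.39, 0.0] [0.1, 0.0, 0.2]
3.45 [1.68, 0.57, 0.0] [0.1, 0.0, 0.2]
3.6 [2.4, 0.87, 0.0] [0.1, 0.0, 0.2]
3.75 [3.07, 1.26, 0.01] [0.1, 0.0, 0.2]
[ 0.62664177 -0.05936985  0.05355121] [-3.83495611 -7.45222584  6.83192177] 0.013593738239237483
```

jog_arm:
  targets:
    - [0.92,0.39,0,0,0,0,1]
    - [1.68,0.57,0,0,0,0,1]
    - [2.4,0.87,0,0,0,0,1]
    - [3.0,1.26,0,0,0,0,1]
    - [3.0,1.26,0,0,0,0,1]

```text
t: 41.55
tool_pos: [0.6273, -0.0493, 0.0231]
orientation: [0.051, 1.57, -0.06]
force: [2.1, -7.7, -3.4]
opening: 0.0135
```

jog_arm:
  targets:
    - [0,0,0,0,0,0,0.6]
    - [0,0,0,0,0,0,0.6]
    - [-5,-0.5,0,0,0,0,0.6]
    - [-10,-0.5,0,0,0,0,0.6]
    - [-13,-0.5,0,0,0,0,0.6]

```text
t: 42.18
tool_pos: [0.6281, -0.0535, 0.1567]
orientation: [0.05, 1.566, -0.06]
force: [-0.1, -0.1, -0.6]
opening: 0.0369
```

jog_arm:
  targets:
    - [0,0,0,0,0,0,0.6]

```text
t: 42.3
tool_pos: [0.6301, -0.0536, 0.1603]
orientation: [0.049, 1.56, -0.06]
force: [0.9, 0.2, -0.7]
opening: 0.0373
```

```bash
python3 - <<'E'
from h import *
st()
a=snap('scene','g6.png')
cv2.imwrite('pics/g6z.png',cv2.resize(a['frame'][150:260,260:400,::-1],None,fx=5,fy=5,interpolation=cv2.INTER_CUBIC))
for th in (.3,.6,.8,1): print(th,(proj(a,w2([0,.052*np.cos(th),.076+.052*np.sin(th)]))+.5-[260,150])*5)
E
```

```text
42.3 [ 0.6301 -0.0536  0.1603] [ 0.9  0.2 -0.7] 0.0373
0.3 [195.48037242 218.40783891]
0.6 [204.53702703 207.29824737]
0.8 [213.06699585 204.00282944]
1 [223.25694889 204.27112153]
```

View pics/g6z.png

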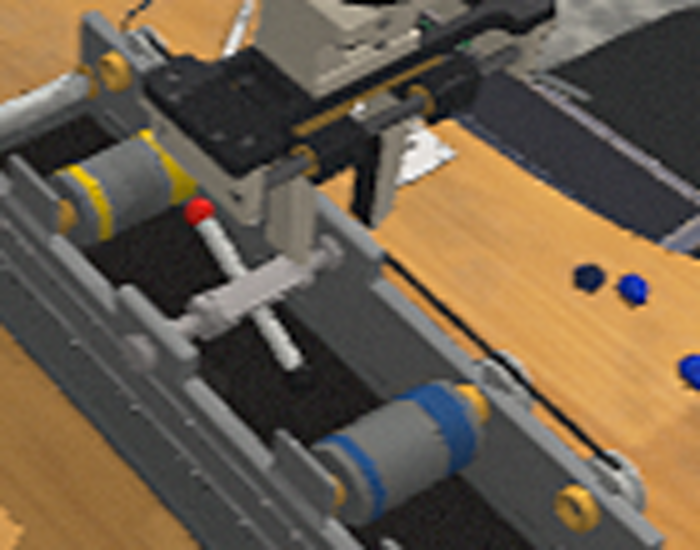

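```bash
python3 lead.py 0.5 0.5 1
```

```text
0.5 [8.04, 9.53, -0.26] [0.1, 0.4, 0.4]
[ 0.62919259 -0.05350837  0.1584416 ] [-0.2891427   0.97497554  0.20484632] 0.037442376713862545
```

jog_arm:
  targets:
    - [0,5,-0.1,0,0.4,0.4,0.6]
    - [0,9.5,-0.26,0,0.4,0.4,0.6]
    - [0,9.5,-0.26,0,0.4,0.4,0.6]
    - [0,9.5,-0.26,0,0.4,0.4,0.6]

```text
t: 42.85
tool_pos: [0.6322, 0.0413, 0.1559]
orientation: [0.054, 1.573, -0.054]
force: [-0.3, -0.7, -0.1]
opening: 0.0375
```

```bash
python3 lead.py 0.5 0.5 1
```

```text
0.5 [7.85, -0.0, 0.18] [0.1, -0.1, -0.0]
[0.63218888 0.0413417  0.15588544] [-0.3070075  -0.69530051 -0.10905096] 0.03746368604734484
```

jog_arm:
  targets:
    - [4,0,0.12,0,0,0,0.6]
    - [8,0,0.12,0,0,0,0.6]
    - [8,0,0.12,0,0,0,0.6]
    - [8,0,0.12,0,0,0,0.6]
    - [8,0,0.12,0,0,0,1]
  squeeze: 45

```text
t: 43.48
tool_pos: [0.6349, 0.0409, 0.0785]
orientation: [0.055, 1.569, -0.054]
force: [0.7, -0.2, 0.7]
opening: 0.0313
```

jog_arm:
  targets:
    - [0.1,0,0,0,0,0,1]
    - [0.1,0,0,0,0,0,1]
    - [0.1,0,0,0,0,0,1]

```text
t: 43.85
tool_pos: [0.6341, 0.0415, 0.078]
orientation: [0.055, 1.57, -0.054]
force: [-4.8, 2.2, 3.0]
opening: 0.0138
```

```bash
python3 lead.py 0.65 1.25 5
```

```text
0.65 [-0.6, -0.45, -0.03] [0.1, -0.0, -0.0]
0.8 [-1.18, -0.97, -0.03] [0.1, -0.0, -0.0]
0.95 [-1.68, -1.56, -0.03] [0.1, -0.0, -0.0]
1.1 [-2.09, -2.23, -0.03] [0.1, -0.0, -0.0]
1.25 [-2.39, -2.95, -0.03] [0.1, -0.0, -0.0]
[0.63412778 0.04145647 0.07797361] [-4.83302211  2.18189453  3.01273976] 0.01375321048367281
```

jog_arm:
  targets:
    - [-0.6,-0.45,-0.06,0,0,0,1]
    - [-1.18,-0.97,-0.06,0,0,0,1]
    - [-1.68,-1.56,-0.06,0,0,0,1]
    - [-2.09,-2.23,-0.06,0,0,0,1]
    - [-2.39,-2.95,-0.06,0,0,0,1]

```text
t: 44.48
tool_pos: [0.632, 0.0134, 0.1028]
orientation: [0.056, 1.569, -0.051]
force: [0.9, 4.8, -1.5]
opening: 0.0134
```

```bash
python3 lead.py 1.35 1.85 5
```

```text
1.35 [-0.04, -0.63, -0.02] [0.2, 0.1, -0.2]
1.48 [-0.15, -1.28, -0.02] [0.2, 0.1, -0.2]
1.6 [-0.17, -1.92, -0.02] [0.2, 0.1, -0.2]
1.72 [-0.11, -2.57, -0.02] [0.2, 0.1, -0.2]
1.85 [0.03, -3.21, -0.02] [0.2, 0.1, -0.2]
[0.63201005 0.01337583 0.10283915] [ 0.87525756  4.80458424 -1.4624042 ] 0.01343367123573375
```

jog_arm:
  targets:
    - [0,-0.63,0,0,0,0,1]
    - [-0.1,-1.28,0,0,0,0,1]
    - [-0.1,-1.92,0,0,0,0,1]
    - [-0.05,-2.57,0,0,0,0,1]
    - [0.1,-3.21,0,0,0,0,1]

```text
t: 45.1
tool_pos: [0.6303, -0.0192, 0.1024]
orientation: [0.055, 1.568, -0.052]
force: [0.6, -0.2, 0.1]
opening: 0.0005
```

```bash
python3 lead.py 1.95 2.55 5
```

```text
1.95 [0.16, -0.43, -0.08] [0.2, 0.1, -0.1]
2.1 [0.5, -1.13, -0.08] [0.2, 0.1, -0.1]
2.25 [0.94, -1.78, -0.08] [0.2, 0.1, -0.1]
2.4 [1.47, -2.35, -0.09] [0.2, 0.1, -0.1]
2.55 [2.09, -2.83, -0.09] [0.2, 0.1, -0.1]
[ 0.63028906 -0.019234    0.10242138] [ 0.56756594 -0.23697899  0.05064348] 0.000526750072295563
```

jog_arm:
  targets:
    - [-3,0,0,0,0,0,0.5]
    - [-5.2,0,0,0,0,0,0.5]
    - [-5.2,2,0,0,0,0,0.6]
    - [-5.2,2,0,0,0,0,0.6]

```text
t: 45.6
tool_pos: [0.6311, 0.0023, 0.1534]
orientation: [0.054, 1.569, -0.05]
force: [-0.3, 0.7, -0.4]
opening: 0.0346
```

```bash
python3 - <<'E'
from h import *
st()
a=snap('scene','g7.png')
cv2.imwrite('pics/g7z.png',cv2.resize(a['frame'][150:260,260:400,::-1],None,fx=5,fy=5,interpolation=cv2.INTER_CUBIC))
E
python3 lead.py 1.5 1.5 1
```

```text
45.6 [0.6311 0.0023 0.1534] [-0.3  0.7 -0.4] 0.0346
1.5 [4.85, -0.24, 0.02] [0.3, 0.0, -0.1]
[0.63074464 0.00167205 0.15286819] [ 0.02615646 -0.18579201  0.34489005] 0.0362900115006408
```

View pics/g7z.png

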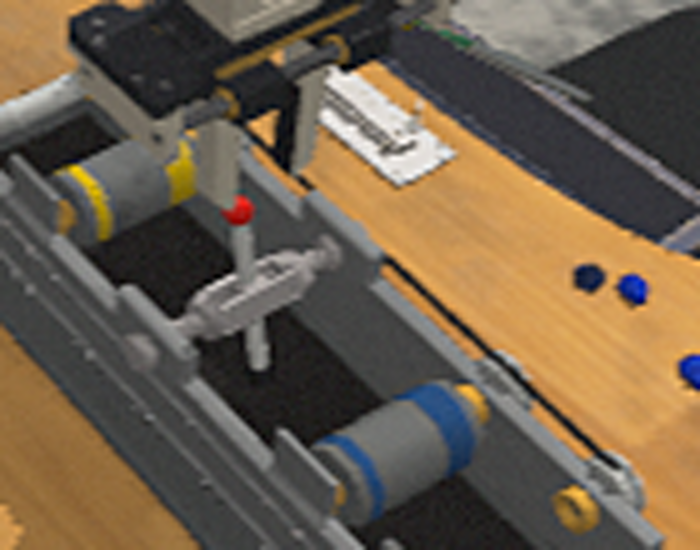

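jog_arm:
  targets:
    - [0,0.95,0.05,0,0,0,0.6]
    - [2,0.95,0.05,0,0,0,0.6]
    - [5.1,0.95,0.05,0,0,0,0.6]
    - [5.1,0.95,0.05,0,0,0,0.6]
    - [5.1,0.95,0.05,0,0,0,1]
  squeeze: 55

```text
t: 46.28
tool_pos: [0.6318, 0.0111, 0.1018]
orientation: [0.054, 1.57, -0.05]
force: [0.3, -0.2, 0.6]
opening: 0.031
```

jog_arm:
  targets:
    - [0.1,0,0,0,0,0,1]
    - [0.1,0,0,0,0,0,1]
    - [0.1,0,0,0,0,0,1]

```text
t: 46.65
tool_pos: [0.6319, 0.0112, 0.1019]
orientation: [0.054, 1.57, -0.05]
force: [-4.6, 0.4, 4.7]
opening: 0.0135
```

```bash
python3 lead.py 1.35 1.8 5
```

```text
1.35 [-0.13, -0.41, -0.02] [0.2, 0.0, -0.1]
1.46 [-0.23, -0.99, -0.02] [0.2, 0.0, -0.1]
1.58 [-0.26, -1.57, -0.03] [0.2, 0.0, -0.1]
1.69 [-0.23, -2.16, -0.03] [0.2, 0.0, -0.1]
1.8 [-0.13, -2.73, -0.03] [0.2, 0.0, -0.1]
[0.63188575 0.011179   0.10190185] [-4.63310743  0.35363237  4.68612108] 0.013460630805507147
```

jog_arm:
  targets:
    - [-0.13,-0.41,-0.05,0,0,0,1]
    - [-0.23,-0.99,-0.05,0,0,0,1]
    - [-0.26,-1.57,-0.05,0,0,0,1]
    - [-0.23,-2.16,-0.05,0,0,0,1]
    - [-0.13,-2.73,-0.05,0,0,0,1]

```text
t: 47.28
tool_pos: [0.63, -0.0149, 0.1039]
orientation: [0.055, 1.569, -0.048]
force: [-1.1, 6.0, 4.5]
opening: 0.0133
```

```bash
python3 lead.py 1.9 2.4 5
```

```text
1.9 [0.21, -0.62, -0.02] [0.3, 0.1, -0.3]
2.02 [0.46, -1.22, -0.02] [0.3, 0.1, -0.3]
2.15 [0.78, -1.79, -0.02] [0.3, 0.1, -0.3]
2.28 [1.16, -2.31, -0.02] [0.3, 0.1, -0.3]
2.4 [1.61, -2.78, -0.03] [0.3, 0.1, -0.3]
[ 0.62996368 -0.01491671  0.10385163] [-1.07003313  5.99078772  4.45348701] 0.013312905931730557
```

jog_arm:
  targets:
    - [0.21,-0.62,-0.03,0.3,0,0,1]
    - [0.46,-1.22,-0.03,0.3,0,0,1]
    - [0.78,-1.79,-0.03,0.3,0,0,1]
    - [1.16,-2.31,-0.03,0.3,0,0,1]
    - [1.61,-2.78,-0.03,0.3,0,0,1]

```text
t: 47.9
tool_pos: [0.6289, -0.0454, 0.0907]
orientation: [0.057, 1.566, -0.056]
force: [-1.0, -2.2, 2.9]
opening: 0.0017
```

```bash
python3 lead.py 2.5 2.9 5
```

```text
2.5 [0.71, -0.06, -0.12] [-0.1, 0.3, -0.1]
2.6 [1.14, -0.35, -0.12] [-0.1, 0.3, -0.1]
2.7 [1.6, -0.59, -0.12] [-0.1, 0.3, -0.1]
2.8 [2.08, -0.79, -0.13] [-0.1, 0.3, -0.1]
2.9 [2.58, -0.94, -0.13] [-0.1, 0.3, -0.1]
[ 0.62887155 -0.04536248  0.09070824] [-0.99104128 -2.20881569  2.93510085] 0.0016545449441766479
```

jog_arm:
  targets:
    - [-3,0,0,0,0,0,0.5]
    - [-6,0,0,0,0,0,0.5]
    - [-6,0,0,0,0,0,0.6]

```text
t: 48.28
tool_pos: [0.631, -0.0462, 0.1546]
orientation: [0.057, 1.559, -0.057]
force: [0.0, 0.4, 0.6]
opening: 0.0269
```

```bash
python3 - <<'E'
from h import *
st()
a=snap('scene','g8.png')
cv2.imwrite('pics/g8z.png',cv2.resize(a['frame'][150:260,260:400,::-1],None,fx=5,fy=5,interpolation=cv2.INTER_CUBIC))
E
python3 lead.py 2.1 2.1 1
```

```text
48.27 [ 0.631  -0.0462  0.1546] [0.  0.4 0.6] 0.0269
2.1 [5.5, 1.53, -0.27] [-0.1, 0.5, -0.0]
[ 0.62984102 -0.04597239  0.15240607] [-0.76995153 -0.40028102 -0.00196501] 0.031120624262984505
```

View pics/g8z.png

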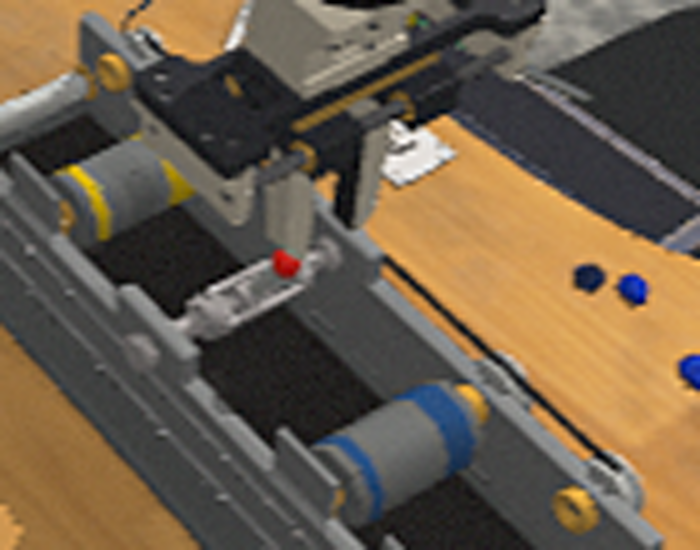

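jog_arm:
  targets:
    - [0,1.65,-0.25,0,0.5,0,0.6]
    - [2,1.65,-0.25,0,0.5,0,0.6]
    - [5.5,1.65,-0.25,0,0.5,0,0.6]
    - [5.5,1.65,-0.25,0,0.5,0,0.6]
    - [5.5,1.65,-0.25,0,0.5,0,1]
  squeeze: 60

```text
t: 48.95
tool_pos: [0.6286, -0.0292, 0.097]
orientation: [0.057, 1.572, -0.056]
force: [0.6, 0.4, 1.0]
opening: 0.031
```

jog_arm:
  targets:
    - [0,0,0,0,0,0,1]
    - [0,0,0,0,0,0,1]
    - [0,0,0,0,0,0,1]

```text
t: 49.32
tool_pos: [0.6289, -0.0293, 0.0984]
orientation: [0.057, 1.571, -0.056]
force: [-5.0, -0.2, 5.9]
opening: 0.0135
```

```bash
python3 lead.py 2.1 2.5 5
```

```text
2.1 [0.1, -0.11, -0.0] [-0.1, -0.1, -0.0]
2.2 [0.38, -0.55, -0.0] [-0.1, -0.1, -0.0]
2.3 [0.71, -0.95, -0.0] [-0.1, -0.1, -0.0]
2.4 [1.07, -1.32, -0.0] [-0.1, -0.1, -0.0]
2.5 [1.47, -1.66, -0.0] [-0.1, -0.1, -0.0]
[ 0.62886225 -0.02934689  0.098358  ] [-4.9515906  -0.15850546  5.92227269] 0.01345514590558462
```

jog_arm:
  targets:
    - [0.1,-0.11,-0.05,0,0,0,1]
    - [0.38,-0.55,-0.05,0,0,0,1]
    - [0.71,-0.95,-0.05,0,0,0,1]
    - [1.07,-1.32,-0.05,0,0,0,1]
    - [1.47,-1.66,-0.05,0,0,0,1]

```text
t: 49.95
tool_pos: [0.6276, -0.0463, 0.0847]
orientation: [0.057, 1.57, -0.056]
force: [-5.3, 1.9, 9.0]
opening: 0.0132
```

```bash
python3 lead.py 2.6 2.8 3
```

```text
2.6 [0.54, -0.24, -0.0] [-0.1, 0.0, -0.0]
2.7 [1.0, -0.49, -0.0] [-0.1, 0.0, -0.0]
2.8 [1.48, -0.69, -0.0] [-0.1, 0.0, -0.0]
[ 0.62762269 -0.04630992  0.08474496] [-5.32214191  1.92288714  8.97667897] 0.013152281930066947
```

jog_arm:
  targets:
    - [0.54,-0.24,0,0,0,0,1]
    - [1.0,-0.49,0,0,0,0,1]
    - [1.48,-0.69,0,0,0,0,1]
    - [1.9,-0.8,0,0,0,0,1]

```text
t: 50.45
tool_pos: [0.6275, -0.0543, 0.0711]
orientation: [0.057, 1.569, -0.056]
force: [-32.4, 8.9, 59.4]
opening: 0.013
```

```bash
python3 - <<'E'
from h import *
st()
a=snap('scene','g9.png')
cv2.imwrite('pics/g9z.png',cv2.resize(a['frame'][150:260,260:400,::-1],None,fx=5,fy=5,interpolation=cv2.INTER_CUBIC))
for th in (2.32,2.5,2.72): print(th,(proj(a,w2([0,.052*np.cos(th),.076+.052*np.sin(th)]))+.5-[260,150])*5)
E
```

```text
50.45 [ 0.6275 -0.0543  0.0711] [-32.4   8.9  59.4] 0.013
2.32 [298.87657915 284.63696974]
2.5 [305.38618906 301.28994876]
2.72 [310.77721444 321.11323546]
```

View pics/g9z.png

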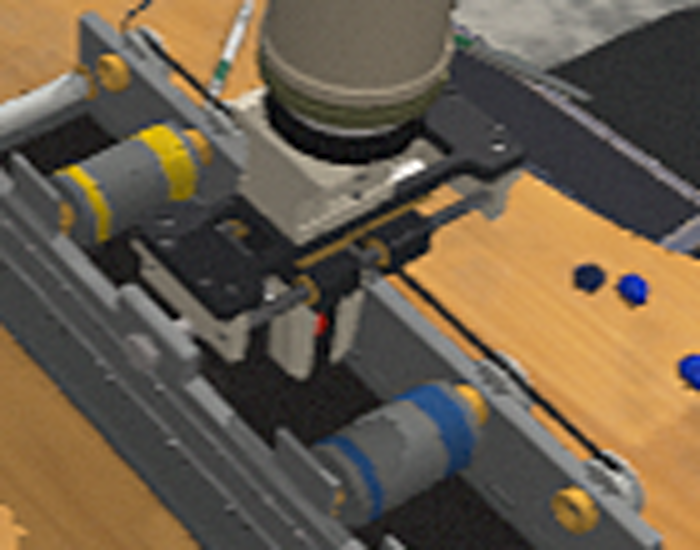

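jog_arm:
  targets:
    - [-0.3,0,0,0,0,0,1]
    - [-0.3,0,0,0,0,0,0.6]
    - [-0.3,0,0,0,0,0,0.6]
    - [-5,0,0,0,0,0,0.6]
    - [-10,0,0,0,0,0,0.6]

```text
t: 51.12
tool_pos: [0.6265, -0.0548, 0.1709]
orientation: [0.057, 1.572, -0.057]
force: [0.9, 0.7, -0.1]
opening: 0.0366
```

jog_arm:
  targets:
    - [-6,0,0,0,0,0,0.6]
    - [-12,8,-10,0,0,0,0.6]
    - [-12,20,-20,0,0,0,0.6]
    - [-12,26,-20,0,0,0,0.6]
    - [-12,28,-20,0,0,0,0.6]

```text
t: 51.75
tool_pos: [0.4904, 0.1436, 0.2809]
orientation: [0.058, 1.57, -0.058]
force: [0.1, 0.8, 0.5]
opening: 0.0376
```

jog_arm:
  targets:
    - [0,3,0,0,0,0,0.6]
    - [0,3,0,0,0,0,0.6]

```text
t: 52.0
tool_pos: [0.4924, 0.1751, 0.281]
orientation: [0.056, 1.569, -0.055]
force: [-0.6, 0.2, -0.3]
opening: 0.037
```

```bash
python3 - <<'E'
from ov import *
from h import *
st()
a=snap('scene','h1.png');b=snap('top','h2.png')
overlay(a,CAR,9.0,'h1o.png',(220,145,400,310),4.4,.0636-.005)
cv2.imwrite('pics/h1z.png',cv2.resize(a['frame'][145:310,220:400,::-1],None,fx=4.4,fy=4.4,interpolation=cv2.INTER_CUBIC)[:600])
cv2.imwrite('pics/h2z.png',cv2.resize(b['frame'][120:220,190:385,::-1],None,fx=4.1,fy=4.1,interpolation=cv2.INTER_CUBIC))
for th in (8.2,8.6,8.8,9.0): print(th,(proj(a,w2([0,.052*np.cos(th),.076+.052*np.sin(th)]))+.5-[220,145])*4.4,(proj(b,w2([0,.052*np.cos(th),.076+.052*np.sin(th)]))+.5-[190,120])*4.1)
E
```

```text
52.0 [0.4924 0.1751 0.281 ] [-0.6  0.2 -0.3] 0.037
8.2 [421.3140667  241.27782536] [427.8824834  183.46202398]
8.6 [438.89626898 272.22168741] [454.28201694 189.28471392]
8.8 [445.19319586 288.4967073 ] [464.05260051 192.54337079]
9.0 [449.43409115 304.33481111] [470.99719553 195.84668145]
```

View pics/h1z.png

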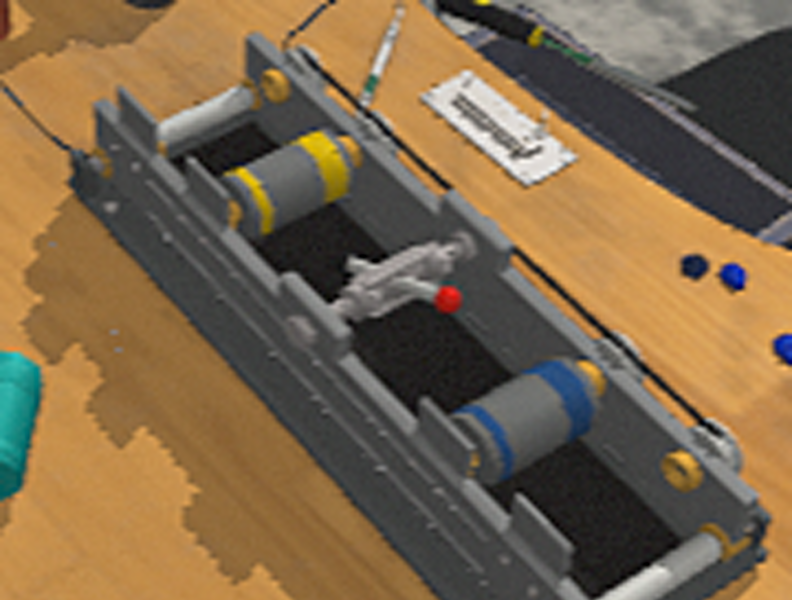

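View pics/h2z.png

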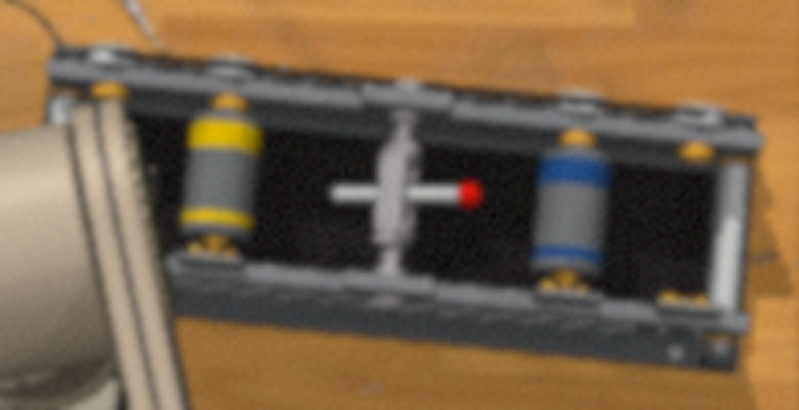

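View pics/h1.png

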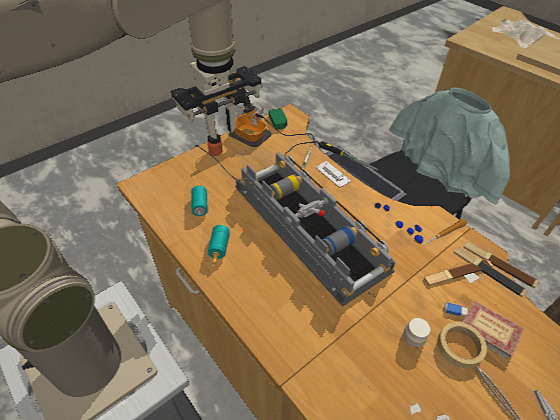

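jog_arm:
  targets:
    - [0,0,0,0,0,0,0.6]
    - [0,0,0,0,0,0,0.6]
    - [0,0,0,0,0,0,0.6]
    - [0,0,0,0,0,0,0.6]

```text
t: 52.6
tool_pos: [0.4928, 0.1728, 0.2806]
orientation: [0.058, 1.57, -0.058]
force: [-0.2, 0.6, 0.1]
opening: 0.0374
```

```bash
python3 - <<'E'
from h import *
st();print(ticket.close_job())
E
```

```text
52.6 [0.4928 0.1728 0.2806] [-0.2  0.6  0.1] 0.0374
the job is handed in; nothing more can be done
None
```

The job is handed in at t = 52.6 s with both barrels mounted and the turnbuckle tight; no verdict was reported.

- **Turning off:** I turned the sleeve from about 3.95 rad back to its stop at 0. Triangulating the red ball afterwards put it level, to within 1 to 2 mm.
- **Mounting:** Only two barrels were on the bench, blue (barrel_1) and yellow (barrel_4). Blue went into station 2 and yellow into station 3. Each one stopped against the cup after about 9 mm of travel and stayed in place when released. I left the turquoise look-alikes alone.
- **Tightening:** I turned the sleeve until the end stop pushed back with about 59 N.

**Last checks:**
- The red ball in both cameras gives a sleeve angle of about 8.93–8.95 rad, against the 8.6 needed.
- Both barrels hang in their cup and fork in both pictures. I judged that from the pictures and contact forces and did not measure the journal tip distances numerically.
- The red jar appears upright and in place in the scene view.
- The arm is clear of the carriage, with its fingertips 0.28 m above the bench.

**What went wrong:** the ball slipped out of the pinch near the top of the turn several times, even with squeezes well above the suggested 20 N. Each time I found it again in the camera and gripped it again.

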